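Mix the calibration vials on the key-switched vortex mixer and load the sampler tray

TASK

Put the isolator key fully home in its switch and turn it to on; then, working from the weakest standard to the strongest (white cap, yellow, blue, red, whichever are there), press each vial upright into the mixer's cup head until the head is fully down, keep it there for two seconds, and load the vial fully down in the sampler-tray well of its own colour. When every vial has been mixed, turn the switch off again and put the key back fully home in its wooden stand. Leave the other things on the bench where they stand, let no vial fall over, and do not press the mixer's head while the switch is off.

Things in the scene. Friction and masses are not known exactly. Their poses are not given: they have to be found in the camera images.
- mixer: Vortex mixer: white housing 125 x 115 mm with a blue top and a black dial, fixed to the bench; origin at the centre of its underside, z up; the black rubber cup head on top stands on its z axis.
- pad_top (a point): Centre of the cup head's inner floor, 122 mm above the bench at rest; the recess is round, 38 mm wide and 6 mm deep. The head is sprung: it starts to sink at about 3 N and reaches its bottom stop, 8 mm down, at about 9 N; it springs back when released.
- pad (a joint): How far the cup head is pressed down: 0 at rest, 0.008 m fully down on its stop. The head mixes only while pressed down with the switch on.
- switch_box: Bench isolator switch: grey box 78 x 74 x 58 mm with a yellow top, fixed to the bench; origin at the centre of its underside. On its top the steel key cylinder (35 mm diameter) stands upright on the box's z axis.
- keyhole (a point): Centre of the keyhole, at the flat top of the key cylinder, 86 mm above the bench; it turns with the cylinder. Slot 15.6 mm long along this point's x by 7.6 mm along its y, 24 mm deep, straight down.
- switch (a joint): Angle of the key cylinder: 0 = off (slot along the box's x axis, towards the red mark), 1.047 rad (60 degrees clockwise seen from above) = on (green mark); hard stops at both ends, stays where it is left; turning takes about 0.06 N m.
- key_grip (a point): Centre of the red plastic bow of the isolator key, which stands upright, blade down. The bow is 32 mm wide (key's x), 10 mm thick (y) and 42 mm tall (z). Below it a collar 19 mm wide, its underside 29 mm below this point, is what seats on a keyhole or slot; below that a flat steel blade, 14 mm along x by 6 mm along y and 20 mm long, tapered at its end. Either way round fits. 35 g.
- stand_slot (a point): Mouth of the slot in the small wooden key stand (50 x 36 mm, 32 mm high, fixed to the bench) where the key is kept: slot 15.6 mm along this point's x by 7.6 mm along its y, 24 mm deep. The key's collar rests on its top.
- rack: Grey plastic vial rack, 184 x 52 mm and 38 mm high, fixed; origin at the centre of its underside. Four square 25 mm compartments, 30 mm deep, 44 mm apart along its x axis; the vials wait in them in no set order.
- tray: Loose dark metal sampler tray, 184 x 56 mm and 38 mm high, 0.9 kg; origin at the centre of its underside. Four round wells in a row along its x axis, 44 mm apart, each 25 mm wide and 30 mm deep, with a pair of colour bars beside it.
- powder_jar: Bystander: pinkish powder jar with a blue lid, 72 mm wide, 105 mm tall; origin at the centre of its underside.
- solvent: Bystander: amber solvent bottle with a blue cap, 70 mm wide, 150 mm tall; origin at the centre of its underside.
- septa_box: Bystander: open cardboard box of spare caps, 70 x 100 mm, 30 mm high; origin at the centre of its underside.
- white_vial (a point): Centre (half-way up) of the upright glass vial with the white cap: 22.5 mm diameter, 75 mm tall, about 35 g; may be absent. It stands with its underside 8 mm above the bench in the rack.
- well_white (a point): Centre of the floor of the tray's well between the white bars, 8 mm above the tray's underside.
- yellow_vial (a point): Centre (half-way up) of the upright glass vial with the yellow cap: 22.5 mm diameter, 75 mm tall, about 35 g; may be absent. It stands with its underside 8 mm above the bench in the rack.
- well_yellow (a point): Centre of the floor of the tray's well between the yellow bars, 8 mm above the tray's underside.
- blue_vial (a point): Centre (half-way up) of the upright glass vial with the blue cap: 22.5 mm diameter, 75 mm tall, about 35 g; may be absent. It stands with its underside 8 mm above the bench in the rack.
- well_blue (a point): Centre of the floor of the tray's well between the blue bars, 8 mm above the tray's underside.
- red_vial (a point): Centre (half-way up) of the upright glass vial with the red cap: 22.5 mm diameter, 75 mm tall, about 35 g; may be absent. It stands with its underside 8 mm above the bench in the rack.
- well_red (a point): Centre of the floor of the tray's well between the red bars, 8 mm above the tray's underside.
Mind the look-alikes: they are no part of the job. Of the things that look like the part that bears key_grip, the smallest one is meant.

How it is judged:
By the outcome, as a careful person would: the job done as asked, in the order asked, and still so for the second after the job is handed in, with the robot touching nothing.
Of vial_white, vial_yellow, vial_blue, vial_red only 2 to 3 are there at a start; the rules pass over those that are not, and their reading is None.
At some moment in a run one of tray may be knocked a few centimetres aside while the robot is not near it.
It also fails if it takes over 210 s, if anything falls off the work surface, if the arm or the gripper's body presses on something with over 40 N, if the wrist force passes 120 N, or if a joint passes its speed limit or range.

ROBOT

A 6-joint arm with a two-finger parallel gripper is mounted at the origin on the work surface. World frame = base frame: x ahead of the robot, y to its left, z up, the work surface at z = 0. Lengths are in m, angles in degrees, forces in N, time in s.
With the tool pointing down it reaches from about 0.3 to 0.75 m from the base axis. Payload 8.5 kg.
Tool frame: the origin (TCP) lies between the finger pads; the fingertips stand env.finger_overhang ahead of it and the grasp point (between the pads) lies 2 mm behind it (env.finger_overhang is the distance from the TCP to the fingertips, in m); z points along the fingers, y is the line along which they close (so a half turn about z gives the same grasp; the last joint's range is limited). The gripper opens to 85 mm and grips with 20 to 120 N. Pads are 22 mm wide; open, the fingers measure 114 mm over their backs; the gripper's body (76 mm by 85 mm) begins 54 mm behind the grasp point. The pads swing forward as they close: fully open they stand 13 mm farther back than shut.
Start: joints at [-87.221, 21.807, 74.336, -0, 83.858, -12.336], TCP at [0.143, -0.531, 0.248] pointing down, gripper open.
Joint ranges: [-178.18, 178.18], [-50.72, 133.34], [12.68, 142.11], [-81.47, 261.47], [9.98, 163.14], [-165.26, 165.26]. Speed limits (degrees/s): [136.94, 136.94, 180, 180, 180, 180].

INTERFACE

Orientations are given as a 3x3 rotation matrix whose columns are the frame's x, y, z axes.
In Python, from rig import env gives the robot as it stands. The module is installed in compiled form; this text tells all that it offers.
- The arm moves only by the tool jog_arm, never from a script. Its arguments are lists of equal length, an entry for each row: "hand": the finger opening in m, from 0 to 0.0854; "travel": the shift along the world's x, y, z in m, a list of three; "yaw": the turn about the world's z in rad. A call has exactly 5 rows; each row shifts and turns the commanded pose from where the row before left it; what a row does not reach is not made up. A row lasts 1/8 s, in which the tool goes at most 62.5 mm and 10.7 degrees, less where a joint would pass 70% of its speed; a pose out of reach is approached as far as the arm can. A call is refused whole if a number of a shift passes 0.0625 or a number of a turn 0.188, either way. A call with a gripper value outside its range is refused whole. The fingers move at their own pace and stop on an object; "grip_force" is the grip in N (left out, the last holds). Time passes only in rows, so rows that do not move let the fingers close, or fill a call up. It gives the time, the measured TCP pose, the force, the opening and the grip force at its end, in the units of the state.
- env.observe(): the state, without advancing time (a new reading comes with each control period).
- env.get_image(name): name is "side" or "top" or "wrist"; returns the picture (400x640x3 uint8, red, green, blue); there is no depth.
- env.calibration(name): a dict with "fx", "fy", "cx", "cy" (pixels), "k1" (the pictures are not rectified: a ray, as slopes to the right and down, at radius r is drawn at 1 + k1 r^2 times it, then the intrinsics apply), "position" and "rotation" of the camera in the world; the wrist camera has in their place "hand_eye" (4x4, takes a point from camera to tool coordinates, whose origin is the TCP and whose axes are the flange's). Camera axes: x right, y down, z forward; pixel columns grow to the right and rows downward; lengths in m; the calibration is good to about 2 mm. A picture is of the moment at which its call begins: read the wrist's pose just before it. calibration takes no time and is no camera call.
- env.close_job(): hands the job in; it is judged then, once.
The state is a dict: "time_s": time; "q": joint angles; "qvel": joint speeds; "joint_efforts": joint torques, N m; "position": TCP position; "tool_rot": TCP orientation; "ft_force": force on the tool from outside, world axes, zero at the start; "wrist_torque": the same for the moment, N m; "grip_width": finger opening in m; "gripper_force": force on a finger pad.
Only numpy, scipy, OpenCV 4.12 (cv2) and the standard library are available. Lean on these libraries where they do the work, as an engineer would, in place of code of your own. Each camera call takes 0.05 s, during which the arm holds its last target. There are 200 camera calls.

## Working session

There is one attempt and no reset: what is moved stays moved. The work goes in short steps, Python scripts to look and compute and a tool call to move; the robot and the scene stay as the last step left them, time stands still between calls to the robot, and variables do not carry over. Pictures are saved under pics/ and viewed, at most 14 in all, crops included, and the job is handed in when it is done.

Besides the shell and the picture viewer there is one more tool, called as name([rows], argument=value, ...), one row to a line, values as JSON. jog_arm: Moves the arm, as the interface text tells. Its arguments: {"type":"object","properties":{"hand":{"type":"array"},"travel":{"type":"array"},"yaw":{"type":"array"},"grip_force":{"type":"number"}},"required":["hand","travel","yaw"]}

```bash
mkdir -p pics
cat > h.py <<'E'
import numpy as np, cv2
from rig import env
def cam(name):
    c=env.calibration(name)
    if name=='wrist':
        s=env.observe(); T=np.eye(4); T[:3,:3]=np.array(s['tool_rot']); T[:3,3]=s['position']
        M=T@np.array(c['hand_eye']); c['position']=M[:3,3]; c['rotation']=M[:3,:3]
    c['position']=np.array(c['position']); c['rotation']=np.array(c['rotation'])
    return c
def shot(name):
    c=cam(name); im=env.get_image(name)[:,:,::-1].copy(); return c,im
def ray(c,u,v):
    K=np.array([[c['fx'],0,c['cx']],[0,c['fy'],c['cy']],[0,0,1.]])
    p=cv2.undistortPoints(np.array([[[u,v]]],float),K,np.array([c['k1'],0,0,0,0.]))[0,0]
    d=c['rotation']@np.array([p[0],p[1],1]); return c['position'],d
def onz(c,u,v,z):
    o,d=ray(c,u,v); return o+d*(z-o[2])/d[2]
def proj(c,P):
    K=np.array([[c['fx'],0,c['cx']],[0,c['fy'],c['cy']],[0,0,1.]])
    R=c['rotation'].T; t=-R@c['position']
    return cv2.projectPoints(np.array(P,float).reshape(-1,3),cv2.Rodrigues(R)[0],t,K,np.array([c['k1'],0,0,0,0.]))[0].reshape(-1,2)
E
python3 - <<'E'
from h import *
print(env.observe(), env.finger_overhang)
for n in('top','side'):
    c,im=shot(n); cv2.imwrite(f'pics/{n}0.png',im); print(n,{k:np.round(v,3).tolist() for k,v in c.items()})
print(env.calibration('wrist'))
E
```

```text
{'time_s': 0.0, 'q': array([-8.72222263e+01,  2.18414416e+01,  7.43849847e+01,  4.61318365e-04,
        8.38576369e+01, -1.23364616e+01]), 'qvel': array([ 0.08420494, -0.01266162, -0.05947624,  0.06383712,  0.14002356,
       -0.08299128]), 'joint_efforts': array([-2.82999266e-03, -4.48472106e+01, -2.31281680e+01, -2.73659343e-04,
        4.73557797e-03,  7.48026281e-06]), 'position': array([ 0.14338952, -0.53070352,  0.24770617]), 'tool_rot': array([[ 9.65408114e-01,  2.60743493e-01, -6.31070556e-05],
       [ 2.60743303e-01, -9.65407055e-01,  1.46584449e-03],
       [ 3.21285416e-04, -1.43159290e-03, -9.99998924e-01]]), 'ft_force': array([-0.19960819,  0.2035063 ,  0.3562227 ]), 'wrist_torque': array([-0.01915723, -0.00311055, -0.03301756]), 'gripper_force': 0.0, 'grip_width': 0.08531836023973677} 0.017
top {'fx': 401.533, 'fy': 401.533, 'cx': 320.682, 'cy': 198.497, 'k1': -0.105, 'position': [0.521, 0.017, 0.953], 'rotation': [[-0.018, -0.998, 0.057], [-1.0, 0.017, -0.012], [0.011, -0.057, -0.998]]}
side {'fx': 478.241, 'fy': 478.241, 'cx': 314.842, 'cy': 201.783, 'k1': 0.01, 'position': [0.285, -0.758, 0.84], 'rotation': [[0.936, -0.238, 0.261], [-0.353, -0.63, 0.691], [-0.0, -0.739, -0.674]]}
{'fx': 335.60944233792884, 'fy': 335.60944233792884, 'cx': 325.262619326924, 'cy': 198.49049655440854, 'k1': -0.06363334401308443, 'hand_eye': array([[ 4.34670266e-04, -9.51917060e-01, -3.06355548e-01,
         7.81098620e-02],
       [ 9.99999885e-01,  4.75836889e-04, -5.96921997e-05,
         1.04010873e-03],
       [ 2.02597294e-04, -3.06355487e-01,  9.51917157e-01,
        -1.25214642e-01],
       [ 0.00000000e+00,  0.00000000e+00,  0.00000000e+00,
         1.00000000e+00]])}
```

View pics/top0.png

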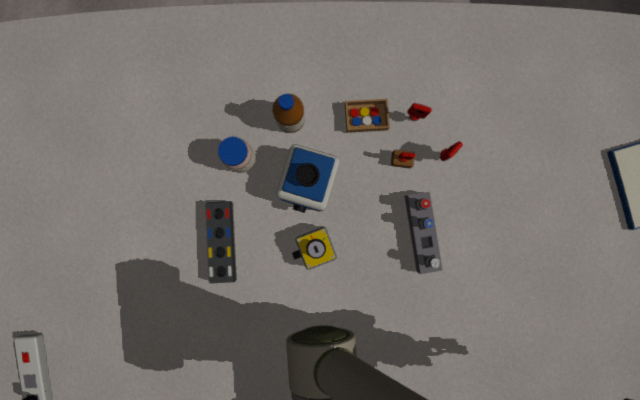

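View pics/side0.png

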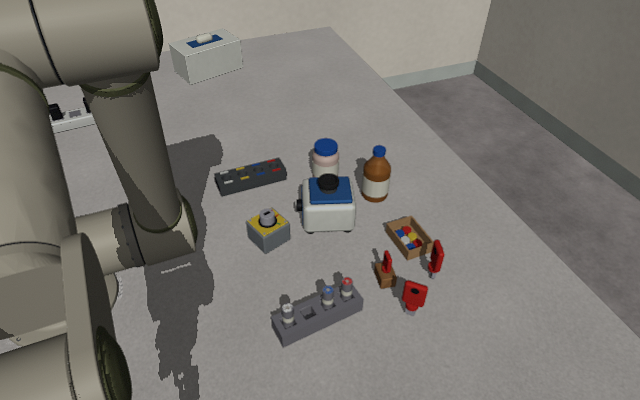

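Red key-like things in the top view are at (405,157), standing in the wooden stand, and at (419,111) and (452,150), which look larger. The vials are red (423,203), blue (428,223) and white (434,262). I'll check with enlarged crops.

Run:
```python
from h import *
t=cv2.imread('pics/top0.png'); s=cv2.imread('pics/side0.png'); c=cam('top'); cs=cam('side')
a=cv2.resize(t[90:180,385:475],(400,400),interpolation=2)
b=cv2.resize(s[230:320,360:450],(400,400),interpolation=2)
d=cv2.resize(t[223:273,290:340],(400,200*2),interpolation=2)[:200*2]
cv2.imwrite('pics/crop1.png',cv2.resize(np.hstack([a,b,d]),(798,266)))
def blob(im,cond,name,cc,z,mn=8):
    n,l,st,ce=cv2.connectedComponentsWithStats(cond.astype(np.uint8))
    for i in range(1,n):
        if st[i,4]>=mn: print(name,st[i].tolist(),ce[i].round(1),onz(cc,*ce[i],z).round(4))
hsv=cv2.cvtColor(t,cv2.COLOR_BGR2HSV); H,S,V=[hsv[:,:,i].astype(int) for i in range(3)]
red=((H<6)|(H>172))&(S>150)&(V>60)
blob(t,red,'red',c,.083)
blob(t,(H>100)&(H<128)&(S>120)&(V>50),'blue',c,.083)
blob(t,(H>20)&(H<33)&(S>140)&(V>80),'yel',c,.058)
hs=cv2.cvtColor(s,cv2.COLOR_BGR2HSV)
blob(s,((hs[:,:,0]<6)|(hs[:,:,0]>172))&(hs[:,:,1]>150)&(hs[:,:,2]>60),'sidered',cs,.06)
for n,u,v,z in[('pad',307,175,.128),('keyhole',317,248,.086),('whitecap',434,262,.083)]: print(n,onz(c,u,v,z).round(4))
```

```text
red [412, 104, 19, 10, 100] [421.6 107.8] [ 0.7693 -0.2223  0.083 ]
red [350, 109, 9, 8, 59] [354.1 112.3] [ 0.7601 -0.0707  0.083 ]
red [370, 108, 9, 8, 58] [374.  111.4] [ 0.7617 -0.1151  0.083 ]
red [410, 115, 10, 5, 27] [414.1 117.5] [ 0.7472 -0.2044  0.083 ]
red [448, 142, 14, 16, 97] [454.6 149. ] [ 0.6755 -0.2934  0.083 ]
red [442, 149, 6, 6, 14] [443.7 151.1] [ 0.6709 -0.2683  0.083 ]
red [402, 152, 13, 6, 55] [408.2 154.6] [ 0.6638 -0.188   0.083 ]
red [401, 158, 7, 4, 16] [403.6 159.4] [ 0.6534 -0.1773  0.083 ]
red [421, 199, 9, 9, 45] [425.4 203.1] [ 0.5563 -0.2226  0.083 ]
red [207, 209, 3, 10, 29] [208.  213.7] [0.5415 0.2526 0.083 ]
red [225, 208, 4, 10, 34] [226.7 212.4] [0.5436 0.2114 0.083 ]
red [22, 353, 7, 10, 55] [ 25.2 357.1] [0.2162 0.6937 0.083 ]
blue [278, 94, 16, 15, 186] [285.6 101.2] [0.7875 0.0803 0.083 ]
blue [353, 117, 8, 9, 55] [356.5 121.1] [ 0.7402 -0.0755  0.083 ]
blue [373, 116, 8, 9, 58] [376.4 120. ] [ 0.7421 -0.1197  0.083 ]
blue [218, 137, 29, 29, 647] [232.2 150.8] [0.6786 0.1989 0.083 ]
blue [283, 148, 51, 54, 1338] [309.3 174.3] [0.6235 0.030
[... 409 characters left out ...]
247, 4, 10, 39] [228.5 251.4] [0.4573 0.2136 0.058 ]
sidered [267, 159, 8, 3, 12] [270.6 160.3] [0.5346 0.2382 0.06  ]
sidered [272, 168, 8, 3, 15] [275.7 169.1] [0.5363 0.1972 0.06  ]
sidered [402, 226, 9, 8, 48] [406.4 229.3] [ 0.7495 -0.1182  0.06  ]
sidered [413, 239, 9, 8, 49] [417.3 242.6] [ 0.7519 -0.1632  0.06  ]
sidered [428, 240, 16, 33, 232] [436.9 257.7] [ 0.7693 -0.2167  0.06  ]
sidered [382, 251, 10, 22, 120] [387.  263.2] [ 0.6623 -0.1925  0.06  ]
sidered [345, 278, 7, 5, 13] [348.3 279.4] [ 0.568  -0.2033  0.06  ]
sidered [402, 281, 26, 30, 521] [413.7 295.3] [ 0.6739 -0.2858  0.06  ]
pad [0.6169 0.0345 0.128 ]
keyhole [0.4637 0.0164 0.086 ]
whitecap [ 0.4273 -0.2382  0.083 ]
```

View pics/crop1.png

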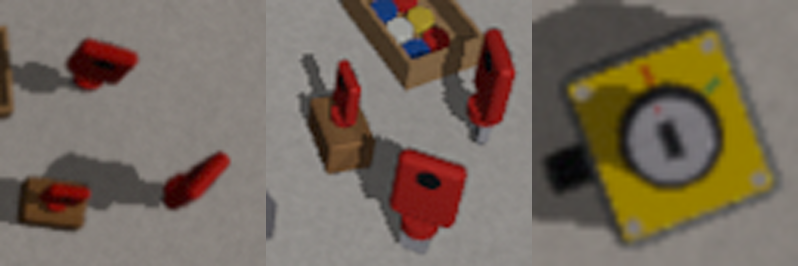

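The crops show the key in the wooden stand (top view 405,157) has the smallest bow. The keys at (419,111) and (452,150) are larger and free-standing, so the stand key is the one meant. The switch's red mark is about 20° left of straight ahead, at top view (315,239). I'm moving above the key now.

jog_arm([
  [0.051,0.034,-0.006],
  [0.051,0.034,-0.006],
  [0.051,0.034,-0.006],
  [0.051,0.034,-0.006],
  [0.051,0.034,-0.006],
], hand=[0.05,0.05,0.05,0.05,0.05], yaw=[0.15,0.15,0.15,0.15,0.15], grip_force=40)

```text
time_s: 0.72
position: [0.3998, -0.3596, 0.218]
tool_rot: [[0.525, 0.851, -0.0], [0.851, -0.525, 0.0], [0.0, -0.0, -1.0]]
ft_force: [0.7, -1.5, 1.3]
grip_width: 0.05
gripper_force: 0.0
```

jog_arm([
  [0.051,0.034,-0.006],
  [0.051,0.034,-0.006],
  [0.051,0.034,-0.006],
  [0.051,0.034,-0.006],
  [0.051,0.034,-0.006],
], hand=[0.05,0.05,0.05,0.05,0.05], yaw=[0.15,0.15,0.15,0.15,0.15])

```text
time_s: 1.35
position: [0.6548, -0.1895, 0.1877]
tool_rot: [[-0.197, 0.98, -0.001], [0.98, 0.197, 0.0], [0.0, -0.001, -1.0]]
ft_force: [0.3, -1.1, 0.1]
grip_width: 0.0497
gripper_force: 0.0
```

jog_arm([
  [0,0,0],
  [0,0,0],
  [0,0,0],
  [0,0,0],
  [0,0,0],
], hand=[0.05,0.05,0.05,0.05,0.05], yaw=[0,0,0,0,0])

```text
time_s: 1.98
position: [0.653, -0.1915, 0.1887]
tool_rot: [[-0.191, 0.982, 0.0], [0.982, 0.191, -0.0], [-0.0, 0.0, -1.0]]
ft_force: [-0.9, 0.4, 0.4]
grip_width: 0.0501
gripper_force: 0.0
```

Run:
```python
from h import *
c,im=shot('wrist'); cv2.imwrite('pics/w1.png',im); s=env.observe(); print(s['position'],s['tool_rot'][:,1],s['q'])
```

```text
[ 0.65313247 -0.19141192  0.18859063] [9.81588303e-01 1.91008805e-01 2.00050760e-04] [-2.62752612e+01  3.75584078e+01  5.63691042e+01 -8.23185552e-04
  8.60574560e+01 -3.72868667e+01]
```

View pics/w1.png

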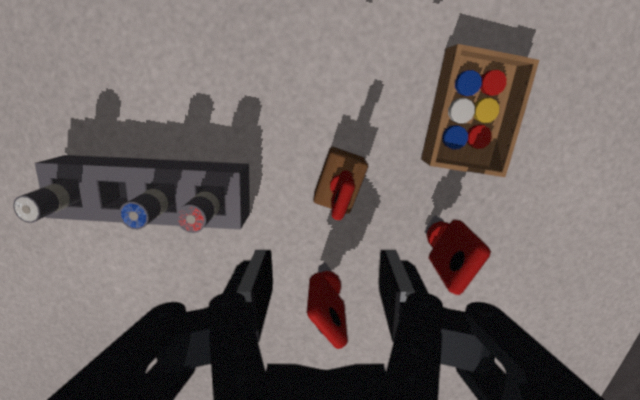

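The tool is above the stand key. In this view the key is at (341,195) and its stand at (340,180). I'll enlarge it to measure the bow's axis.

Run:
```python
from h import *
im=cv2.imread('pics/w1.png'); c=cam('wrist')
cv2.imwrite('pics/w1c.png',cv2.resize(im[140:230,295:385],(600,600),interpolation=2))
hsv=cv2.cvtColor(im,cv2.COLOR_BGR2HSV); H,S,V=[hsv[:,:,i].astype(int) for i in range(3)]
red=(((H<5)|(H>172))&(S>150)&(V>50)).astype(np.uint8); red[:140]=0;red[235:]=0;red[:,:300]=0;red[:,385:]=0
wood=((H>5)&(H<20)&(S>90)).astype(np.uint8); wood[:140]=0;wood[235:]=0;wood[:,:300]=0;wood[:,385:]=0
for n,m,z in(('red',red,.082),('wood',wood|red,.032)):
    P=np.argwhere(m)[:,::-1].astype(np.float32); r=cv2.minAreaRect(P); b=cv2.boxPoints(r); print(n,len(P),r)
    for p in b: print(p.round(1),onz(c,*p,z).round(4)[:2])
```

```text
red 775 ((342.6153869628906, 194.923095703125), (47.67984390258789, 24.080730438232422), 86.05481719970703)
[329. 172.] [ 0.6511 -0.1688]
[353.  170.3] [ 0.6676 -0.1644]
[356.3 217.9] [ 0.6777 -0.199 ]
[332.2 219.5] [ 0.6605 -0.2037]
wood 2359 ((338.79638671875, 184.57012939453125), (41.30210494995117, 67.40180969238281), 19.653823852539062)
[308.  209.4] [ 0.6423 -0.2174]
[330.7 145.9] [ 0.651 -0.158]
[369.6 159.8] [ 0.6858 -0.1632]
[346.9 223.3] [ 0.6791 -0.2238]
```

View pics/w1c.png

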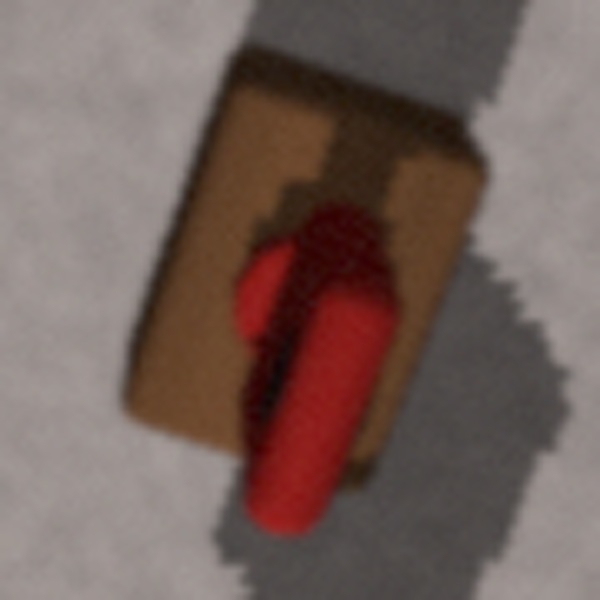

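Run:
```python
from h import *
c=cam('wrist')
f=lambda x,y,z:onz(c,295+x/6.667,140+y/6.667,z)
a=f(350,287,.082);b=f(283,530,.082); print(a,b,(a+b)/2,np.linalg.norm(a-b),np.degrees(np.arctan2(*(b-a)[1::-1])))
q=[f(*p,.032) for p in((240,85),(485,165),(370,480),(125,410))]
print(np.mean(q,0),[np.linalg.norm(q[i]-q[i-1]) for i in range(4)], np.degrees(np.arctan2(*(q[2]-q[1])[1::-1])),np.degrees(np.arctan2(*(q[3]-q[0])[1::-1])))
s=env.observe();print(np.degrees(np.arctan2(*s['tool_rot'][1::-1,1])))
```

```text
[ 0.66572712 -0.17422133  0.082     ] [ 0.66432639 -0.20296511  0.082     ] [ 0.66502675 -0.18859322  0.082     ] 0.028777887640182118 -92.78991114369362
[ 0.66590857 -0.18825224  0.032     ] [np.float64(0.04596798589844889), np.float64(0.0331489094395108), np.float64(0.04517193897322819), np.float64(0.03420464393742344)] -96.7466807933946 -98.05722784593867
11.011662947035546
```

jog_arm([
  [0.0065,0.0015,0],
  [0.006,0.0015,0],
  [0,0,-0.04],
  [0,0,-0.04],
  [0,0,-0.03],
], hand=[0.05,0.05,0.05,0.05,0.05], yaw=[-0.14,-0.14,0,0,0])

```text
time_s: 2.65
position: [0.6654, -0.1879, 0.0766]
tool_rot: [[0.087, 0.996, -0.001], [0.996, -0.087, 0.001], [0.001, -0.001, -1.0]]
ft_force: [-0.5, 0.6, 0.3]
grip_width: 0.0498
gripper_force: 0.0
```

jog_arm([
  [0,0,-0.012],
  [0,0,0],
  [0,0,0],
  [0,0,0],
  [0,0,0],
], hand=[0.05,0.05,0.05,0.0,0.0], yaw=[0,0,0,0,0])

```text
time_s: 3.28
position: [0.6661, -0.188, 0.067]
tool_rot: [[0.087, 0.996, 0.001], [0.996, -0.087, -0.0], [-0.0, 0.001, -1.0]]
ft_force: [-0.2, -0.7, 0.2]
grip_width: 0.0142
gripper_force: 0.0
```

jog_arm([
  [0,0,0],
  [0,0,0],
  [0,0,0],
  [0,0,0],
  [0,0,0],
], hand=[0.0,0.0,0.0,0.0,0.0], yaw=[0,0,0,0,0])

```text
time_s: 3.9
position: [0.6661, -0.188, 0.0669]
tool_rot: [[0.087, 0.996, 0.001], [0.996, -0.087, -0.0], [-0.0, 0.001, -1.0]]
ft_force: [-0.4, 0.6, 4.9]
grip_width: 0.0096
gripper_force: 40.5
```

Run:
```python
from h import *
c,im=shot('wrist'); cv2.imwrite('pics/w2.png',im[100:400,170:470]); s=env.observe(); print(s['position'],s['tool_rot'][:,1],s['ft_force'],s['wrist_torque'],s['grip_width'])
```

```text
[ 0.66607925 -0.18802802  0.06694535] [ 9.96221679e-01 -8.68430351e-02  8.08259059e-04] [-2.17855794 -0.20301404  5.06090611] [ 0.04626573  0.18384038 -0.001786  ] 0.009471567677176145
```

View pics/w2.png

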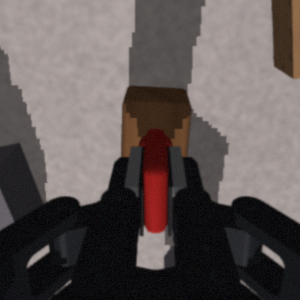

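The wrist view shows the key's bow between the pads at (155,185) in the crop, with the hand square to the stand. Lifting it and going over the switch.

jog_arm([
  [0,0,0.015],
  [0,0,0.03],
  [0,0,0.045],
  [0,0,0.043],
  [-0.012,0.012,0],
], hand=[0,0,0,0,0], yaw=[0,0,0,0,-0.084])

```text
time_s: 4.58
position: [0.655, -0.1768, 0.2038]
tool_rot: [[0.173, 0.985, 0.007], [0.985, -0.173, -0.003], [-0.002, 0.008, -1.0]]
ft_force: [0.0, -0.1, -0.1]
grip_width: 0.0095
gripper_force: 39.7
```

jog_arm([
  [-0.02,0.02,0],
  [-0.02,0.02,0],
  [-0.02,0.02,0],
  [-0.02,0.02,0],
  [-0.02,0.02,0],
], hand=[0,0,0,0,0], yaw=[-0.11,-0.11,-0.11,-0.11,-0.11])

```text
time_s: 5.2
position: [0.5532, -0.0753, 0.2]
tool_rot: [[0.663, 0.749, 0.0], [0.749, -0.663, -0.0], [0.0, 0.0, -1.0]]
ft_force: [0.3, -0.6, -0.2]
grip_width: 0.0096
gripper_force: 39.7
```

jog_arm([
  [-0.02,0.02,0],
  [-0.02,0.02,0],
  [-0.02,0.02,0],
  [-0.02,0.02,0],
  [-0.01,0.012,0],
], hand=[0,0,0,0,0], yaw=[-0.1,-0.1,-0.1,-0.1,-0.1])

```text
time_s: 5.82
position: [0.4629, 0.0169, 0.2001]
tool_rot: [[0.94, 0.34, 0.0], [0.34, -0.94, -0.0], [0.0, 0.0, -1.0]]
ft_force: [0.7, 0.0, -0.3]
grip_width: 0.0094
gripper_force: 39.7
```

jog_arm([
  [0,0,0],
  [0,0,0],
  [0,0,0],
  [0,0,0],
  [0,0,0],
], hand=[0,0,0,0,0], yaw=[0,0,0,0,0])

```text
time_s: 6.45
position: [0.464, 0.0159, 0.1992]
tool_rot: [[0.939, 0.343, -0.0], [0.343, -0.939, 0.0], [-0.0, -0.0, -1.0]]
ft_force: [0.2, 0.2, -0.2]
grip_width: 0.0094
gripper_force: 39.7
```

Run:
```python
from h import *
c,im=shot('wrist'); cv2.imwrite('pics/w3.png',im); s=env.observe(); print(s['position'],s['tool_rot'][:,1],s['ft_force'],s['wrist_torque'],s['grip_width'],s['q'])
cv2.imwrite('pics/w3c.png',cv2.resize(im[130:280,225:425],(800,600),interpolation=2))
```

```text
[0.4639875  0.01592208 0.19925815] [ 3.42726482e-01 -9.39435228e-01 -1.08105957e-04] [ 0.50340521  0.01683071 -0.85328667] [ 0.02029541  0.00034128 -0.02856587] 0.00892763932536003 [-1.26961582e+01  1.59553784e+01  9.21184411e+01  2.08396123e-03
  7.19345521e+01  5.72601215e+01]
```

View pics/w3c.png

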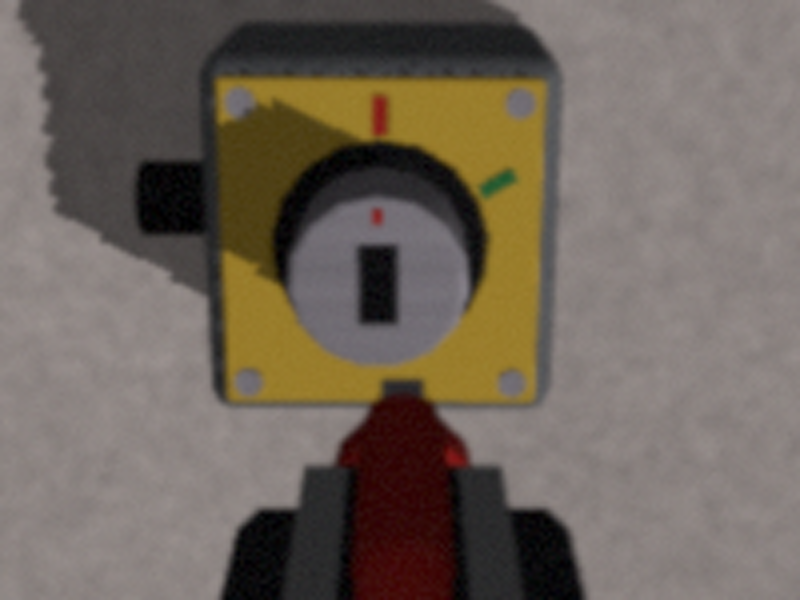

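Run:
```python
from h import *
c=cam('wrist');s=env.observe();R=s['tool_rot'];p=s['position']
loc=lambda P:(R.T@(P-p)).round(4)
f=lambda x,y,z:onz(c,225+x/4,130+y/4,z)
k=f(378,285,.086);print('hole',k,loc(k), 'len',np.linalg.norm(f(378,245,.086)-f(378,325,.086)),np.linalg.norm(f(358,285,.086)-f(398,285,.086)))
ctr=f(378,281,.086);print('cyl centre',loc(ctr))
for z in(.143,.145):print('tip left/right far edge',loc(f(383,381,z)),loc(f(422,381,z)))
```

```text
hole [0.46199479 0.01874587 0.086     ] [-0.0009 -0.0033  0.1133] len 0.015770036673744825 0.007484947165985222
cyl centre [-1.000e-04 -3.300e-03  1.133e-01]
tip left/right far edge [ 0.0032 -0.0016  0.0563] [0.0032 0.0041 0.0563]
tip left/right far edge [ 0.0041 -0.0016  0.0543] [0.0041 0.004  0.0543]
```

The crop shows the slot at (378,285), the blade tip at (403,382) and the red mark in line with the slot. Yaw is right, and the tip must shift about 4.5 mm sideways. I'll do that and lower to just above the slot.

jog_arm([
  [-0.0006,0.0046,0],
  [0,0,-0.03],
  [0,0,-0.022],
  [0,0,0],
  [0,0,0],
], hand=[0,0,0,0,0], yaw=[0,0,0,0,0])

```text
time_s: 7.12
position: [0.4637, 0.0207, 0.1481]
tool_rot: [[0.939, 0.343, 0.001], [0.343, -0.939, -0.0], [0.001, 0.001, -1.0]]
ft_force: [-0.5, -0.1, -0.1]
grip_width: 0.0093
gripper_force: 39.7
```

Run:
```python
from h import *
c,im=shot('wrist'); s=env.observe(); print(s['position'],s['tool_rot'][:,1],s['ft_force'])
cv2.imwrite('pics/w4c.png',cv2.resize(im[170:290,245:405],(800,600),interpolation=2))
```

```text
[0.46380168 0.02065242 0.14827218] [ 3.42806592e-01 -9.39405564e-01  9.09498840e-04] [-0.29819515 -0.02774241 -1.06217426]
```

View pics/w4c.png

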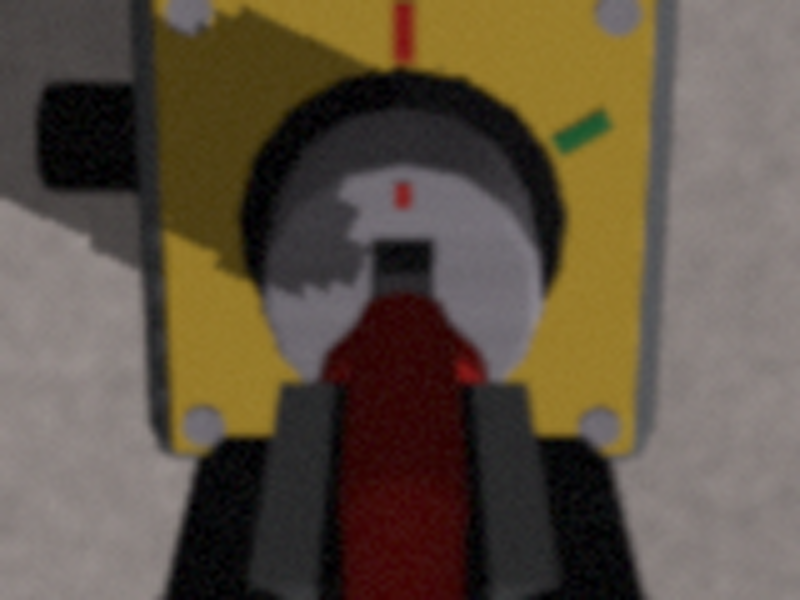

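Run:
```python
from h import *
c=cam('wrist');s=env.observe();R=s['tool_rot'];p=s['position']
f=lambda x,y,z:(R.T@(onz(c,245+x/5,170+y/5,z)-p)).round(4)
print('slot far edge',f(402,240,.086),'mark near edge',f(402,208,.086),'cyl far',f(402,165,.086))
for z in (.092,.0933,.095): print(z,f(404,270,z))
```

```text
slot far edge [0.0054 0.0011 0.0623] mark near edge [0.0095 0.0011 0.0623] cyl far [0.0149 0.0011 0.0623]
0.092 [0.004  0.0013 0.0563]
0.0933 [0.0045 0.0013 0.055 ]
0.095 [0.0052 0.0013 0.0533]
```

jog_arm([
  [-0.0015,-0.0006,-0.002],
  [0,0,-0.004],
  [0,0,-0.004],
  [0,0,-0.002],
  [0,0,0],
], hand=[0,0,0,0,0], yaw=[0,0,0,0,0])

```text
time_s: 7.8
position: [0.4617, 0.02, 0.1351]
tool_rot: [[0.939, 0.343, -0.0], [0.343, -0.939, 0.0], [-0.0, -0.0, -1.0]]
ft_force: [0.4, 0.2, -0.1]
grip_width: 0.0095
gripper_force: 39.7
```

jog_arm([
  [0,0,-0.004],
  [0,0,-0.004],
  [0,0,-0.003],
  [0,0,0],
  [0,0,0],
], hand=[0,0,0,0,0], yaw=[0,0,0,0,0])

```text
time_s: 8.43
position: [0.4619, 0.02, 0.1244]
tool_rot: [[0.939, 0.343, 0.0], [0.343, -0.939, -0.0], [0.0, 0.0, -1.0]]
ft_force: [0.4, -0.1, -0.1]
grip_width: 0.0098
gripper_force: 39.7
```

jog_arm([
  [0,0,-0.002],
  [0,0,-0.001],
  [0,0,-0.001],
  [0,0,0],
  [0,0,0],
], hand=[0,0,0,0,0], yaw=[0,0,0,0,0])

```text
time_s: 9.05
position: [0.4618, 0.02, 0.1208]
tool_rot: [[0.939, 0.343, 0.001], [0.343, -0.939, -0.0], [0.0, 0.0, -1.0]]
ft_force: [-1.8, -0.7, 5.3]
grip_width: 0.0095
gripper_force: 40.8
```

Seated at the predicted height with 5 N. Now turning 60° clockwise.

jog_arm([
  [0,0,-0.0003],
  [0,0,0],
  [0,0,0],
  [0,0,0],
  [0,0,0],
], hand=[0,0,0,0,0], yaw=[0,-0.1,-0.12,-0.12,-0.12], grip_force=60)

```text
time_s: 9.68
position: [0.4623, 0.02, 0.1209]
tool_rot: [[0.994, -0.114, 0.002], [-0.114, -0.994, -0.0], [0.002, 0.0, -1.0]]
ft_force: [-1.0, -0.1, 7.1]
grip_width: 0.0093
gripper_force: 63.0
```

jog_arm([
  [0,0,0],
  [0,0,0],
  [0,0,0],
  [0,0,0],
  [0,0,0],
], hand=[0,0,0,0,0], yaw=[-0.12,-0.12,-0.12,-0.12,-0.1])

```text
time_s: 10.3
position: [0.4623, 0.0198, 0.1208]
tool_rot: [[0.769, -0.639, 0.002], [-0.639, -0.769, -0.001], [0.002, -0.001, -1.0]]
ft_force: [-1.7, -1.0, 8.7]
grip_width: 0.0093
gripper_force: 63.0
```

jog_arm([
  [0,0,0],
  [0,0,0],
  [0,0,0],
  [0,0,0],
  [0,0,0],
], hand=[0,0,0,0,0], yaw=[-0.03,0,0,0,0])

```text
time_s: 10.92
position: [0.4622, 0.0198, 0.1209]
tool_rot: [[0.752, -0.659, 0.002], [-0.659, -0.752, -0.001], [0.002, -0.001, -1.0]]
ft_force: [-2.5, 0.1, 8.6]
grip_width: 0.0095
gripper_force: 63.0
```

Run:
```python
from h import *
s=env.observe(); print(s['position'],np.degrees(np.arctan2(*s['tool_rot'][1::-1,1])),s['ft_force'],s['wrist_torque'],s['q'])
c,im=shot('wrist')
cv2.imwrite('pics/w5c.png',cv2.resize(im[120:300,205:445],(800,600),interpolation=2))
```

```text
[0.46224282 0.01983884 0.12085133] -131.25858235785364 [-2.48409344  0.10898467  8.64680568] [-0.11410166  0.30547008  0.04026445] [-1.22449022e+01  2.16657731e+01  9.90898116e+01 -2.08359377e-02
  5.91405823e+01  1.19024382e+02]
```

View pics/w5c.png

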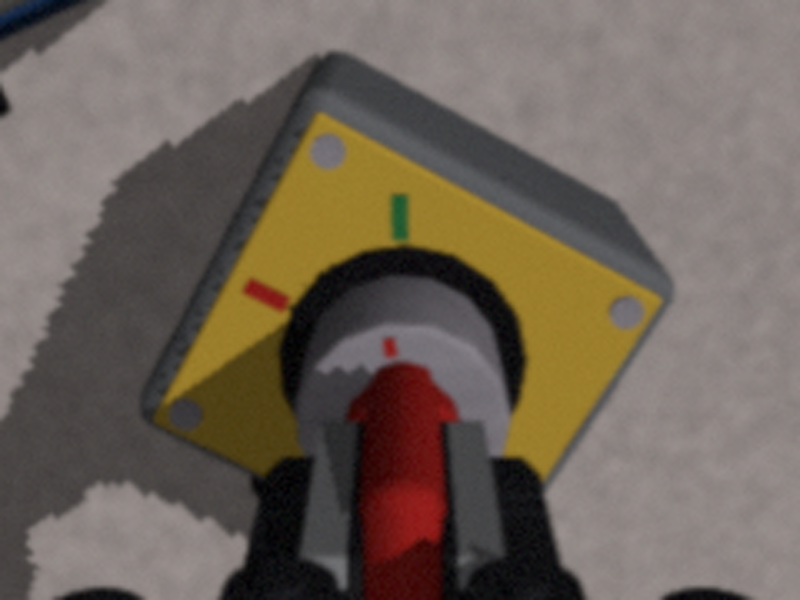

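The cylinder's red dot at (390,347) lags the key by about 10° from slot play, so it needs more turn.

jog_arm([
  [0,0,0],
  [0,0,0],
  [0,0,0],
  [0,0,0],
  [0,0,0],
], hand=[0,0,0,0,0], yaw=[-0.06,-0.06,-0.04,0,0])

```text
time_s: 11.6
position: [0.4622, 0.0198, 0.1209]
tool_rot: [[0.637, -0.771, 0.002], [-0.771, -0.637, -0.001], [0.002, -0.001, -1.0]]
ft_force: [-1.8, -2.0, 9.1]
grip_width: 0.0092
gripper_force: 63.0
```

Run:
```python
from h import *
s=env.observe(); print(s['position'],np.degrees(np.arctan2(*s['tool_rot'][1::-1,1])),s['ft_force'],s['wrist_torque'])
```

```text
[0.46224357 0.01981241 0.12086542] -140.40402949095292 [-1.76075284 -2.03048195  9.06087621] [-0.16168844  0.27552513  0.13383842]
```

jog_arm([
  [0,0,0],
  [0,0,0],
  [0,0,0],
  [0,0,0],
  [0,0,0],
], hand=[0,0,0,0,0], yaw=[-0.03,0,0,0,0])

```text
time_s: 12.22
position: [0.4622, 0.0198, 0.1208]
tool_rot: [[0.614, -0.789, 0.002], [-0.789, -0.614, -0.001], [0.002, -0.001, -1.0]]
ft_force: [-1.1, -0.8, 9.3]
grip_width: 0.0091
gripper_force: 63.1
```

Run:
```python
from h import *
s=env.observe(); print(s['position'],np.degrees(np.arctan2(*s['tool_rot'][1::-1,1])),s['ft_force'],s['wrist_torque'])
c,im=shot('wrist'); cv2.imwrite('pics/w6.png',im)
```

```text
[0.46219188 0.01984572 0.12084816] -142.11207487819777 [-1.05687031 -0.83654123  9.26431427] [-0.16744847  0.35250256  0.28830062]
```

Torque rose to 0.29 N m at the stop, so the switch is on. Relaxing, releasing the key and rising.

jog_arm([
  [0,0,0],
  [0,0,0],
  [0,0,0],
  [0,0,0],
  [0,0,0],
], hand=[0,0,0.03,0.05,0.05], yaw=[0.05,0,0,0,0])

```text
time_s: 12.9
position: [0.4618, 0.02, 0.1199]
tool_rot: [[0.652, -0.758, -0.0], [-0.758, -0.652, 0.0], [-0.0, 0.0, -1.0]]
ft_force: [0.5, -0.2, -0.2]
grip_width: 0.0498
gripper_force: 0.0
```

jog_arm([
  [0,0,0.02],
  [0,0,0.04],
  [0,0,0.04],
  [0,0,0],
  [0,0,0],
], hand=[0.05,0.05,0.05,0.05,0.05], yaw=[0,0,0,0,0])

```text
time_s: 13.52
position: [0.4614, 0.0201, 0.2192]
tool_rot: [[0.652, -0.758, -0.001], [-0.758, -0.652, 0.0], [-0.001, 0.001, -1.0]]
ft_force: [-0.9, -0.1, -0.2]
grip_width: 0.0499
gripper_force: 0.0
```

Run:
```python
from h import *
s=env.observe(); print(s['position'],np.degrees(np.arctan2(*s['tool_rot'][1::-1,1])),s['ft_force'],s['wrist_torque'])
c,im=shot('wrist'); cv2.imwrite('pics/w7.png',im)
a=cv2.resize(im[120:260,245:385],(400,400),interpolation=2)
c,t=shot('top'); cv2.imwrite('pics/top1.png',t); cv2.imwrite('pics/c7.png',np.hstack([a,cv2.resize(t[190:290,370:470],(400,400),interpolation=2)]))
```

```text
[0.46139185 0.02012707 0.21924012] -139.2874094293603 [-0.85616909 -0.11381889 -0.24039645] [-0.04512664 -0.03245271 -0.02639238]
```

View pics/c7.png

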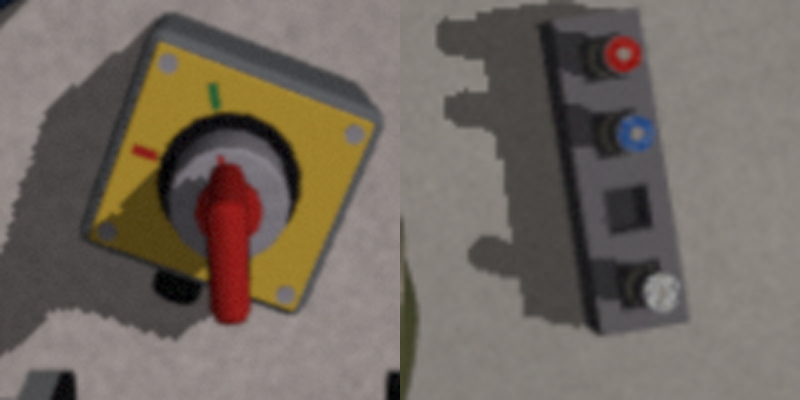

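Key is home and the cylinder's red dot points at the green mark. Now computing the vial, mixer and tray positions.

Run:
```python
from h import *
c=cam('top'); t=cv2.imread('pics/top1.png')
r,b,w=[onz(c,u,v,.083) for u,v in((426.25,203.25),(429,223.25),(435.5,263.25))]
print(r,b,w,np.linalg.norm(r-b),np.linalg.norm(r-w),np.degrees(np.arctan2(*(w-r)[1::-1])))
hsv=cv2.cvtColor(t,cv2.COLOR_BGR2HSV);H,S,V=[hsv[:,:,i].astype(int) for i in range(3)]
# head: dark inside blue top ; tray bars
m=((V<45)).astype(np.uint8); m[:150]=0;m[200:]=0;m[:,:285]=0;m[:,335:]=0
n,l,st,ce=cv2.connectedComponentsWithStats(m)
for i in range(1,n):
    if st[i,4]>30: print('head',st[i],ce[i],onz(c,*ce[i],.128))
tr=((V<75)).astype(np.uint8); tr[:195]=0;tr[290:]=0;tr[:,:200]=0;tr[:,245:]=0
for k,lo,hi in(('yel',20,33),('blue',100,128),('red',-1,6)):
    q=((H>lo)&(H<hi) | ((k=='red')&(H>172)))&(S>110)&(V>50); q=q.astype(np.uint8); q[:195]=0;q[290:]=0;q[:,:200]=0;q[:,240:]=0
    n,l,st,ce=cv2.connectedComponentsWithStats(q); P=[onz(c,*ce[i],.038) for i in range(1,n) if st[i,4]>12]; print(k,np.round(P,4).tolist(),np.mean(P,0).round(4))
```

```text
[ 0.55593278 -0.22459567  0.083     ] [ 0.5120507  -0.22936819  0.083     ] [ 0.42450023 -0.24149542  0.083     ] 0.04414083610042442 0.13251458911072794 -172.6730451874147
head [295 163  24  24 446] [306.67713004 174.40134529] [0.61814285 0.03511278 0.128     ]
yel [[0.4545, 0.2613, 0.038], [0.4556, 0.2181, 0.038]] [0.4551 0.2397 0.038 ]
blue [[0.4977, 0.2629, 0.038], [0.5009, 0.2195, 0.038]] [0.4993 0.2412 0.038 ]
red [[0.5422, 0.2648, 0.038], [0.544, 0.2219, 0.038]] [0.5431 0.2433 0.038 ]
```

jog_arm([
  [-0.006,-0.044,0],
  [-0.006,-0.044,0],
  [-0.006,-0.044,0],
  [-0.006,-0.044,0],
  [-0.006,-0.044,-0.02],
], hand=[0.055,0.055,0.055,0.055,0.055], yaw=[0.165,0.165,0.165,0.165,0.165], grip_force=50)

```text
time_s: 14.25
position: [0.4317, -0.2016, 0.1998]
tool_rot: [[1.0, -0.03, 0.001], [-0.03, -1.0, -0.001], [0.001, 0.001, -1.0]]
ft_force: [0.6, -1.0, 0.1]
grip_width: 0.0551
gripper_force: 0.0
```

jog_arm([
  [-0.007,-0.0415,-0.02],
  [0,0,0],
  [0,0,0],
  [0,0,0],
  [0,0,0],
], hand=[0.055,0.055,0.055,0.055,0.055], yaw=[0.163,0,0,0,0])

```text
time_s: 14.88
position: [0.4251, -0.2408, 0.1804]
tool_rot: [[0.992, 0.128, 0.0], [0.128, -0.992, -0.0], [0.0, 0.0, -1.0]]
ft_force: [0.3, -0.5, -0.4]
grip_width: 0.0551
gripper_force: 0.0
```

```bash
cat > cap.py <<'E'
import sys
from h import *
# usage: cap.py colour z : blob centroids in the wrist view, as world & tool offsets
c,im=shot('wrist'); s=env.observe(); R=s['tool_rot'];p=s['position']
cv2.imwrite(f'pics/cap_{s["time_s"]:.2f}.png',im)
hsv=cv2.cvtColor(im,cv2.COLOR_BGR2HSV);H,S,V=[hsv[:,:,i].astype(int) for i in range(3)]
col=sys.argv[1]; z=float(sys.argv[2])
m={'white':(V>165)&(S<40),'blue':(H>100)&(H<128)&(S>110)&(V>60),'red':((H<6)|(H>172))&(S>120)&(V>60),'yellow':(H>20)&(H<33)&(S>120)&(V>70)}[col].astype(np.uint8)
m=cv2.morphologyEx(m,cv2.MORPH_CLOSE,np.ones((5,5)))
print('pose',p.round(4),np.degrees(np.arctan2(*R[1::-1,1])).round(2))
n,l,st,ce=cv2.connectedComponentsWithStats(m)
for i in range(1,n):
    if st[i,4]>60: P=onz(c,*ce[i],z); print(st[i].tolist(),ce[i].round(1),'world',P.round(4)[:2],'tool',(R.T@(P-p)).round(4)[:2])
E
python3 cap.py white .083
```

```text
pose [ 0.425  -0.2409  0.1803] -82.64
```

```bash
ls pics|grep cap_
python3 - <<'E'
import cv2,glob
im=cv2.imread(glob.glob('pics/cap_*')[0]); cv2.imwrite('pics/v8.png',im)
print(cv2.cvtColor(im[195:235:6,300:345:6],cv2.COLOR_BGR2HSV)[:,:,1:].tolist())
E
```

```text
cap_14.93.png
[[[20, 64], [27, 38], [15, 33], [4, 115], [0, 132], [8, 128], [20, 52], [22, 71]], [[17, 76], [17, 73], [11, 120], [7, 148], [7, 145], [6, 119], [7, 146], [18, 71]], [[17, 77], [17, 74], [13, 140], [10, 151], [29, 114], [9, 141], [3, 149], [17, 74]], [[14, 75], [14, 72], [8, 91], [9, 147], [10, 149], [10, 147], [2, 123], [14, 75]], [[12, 123], [18, 126], [19, 121], [14, 92], [13, 122], [13, 95], [19, 122], [18, 127]], [[17, 123], [18, 126], [20, 127], [20, 128], [20, 126], [20, 129], [16, 126], [18, 128]], [[20, 125], [19, 122], [18, 125], [21, 121], [17, 122], [19, 123], [18, 127], [18, 126]]]
```

View pics/v8.png

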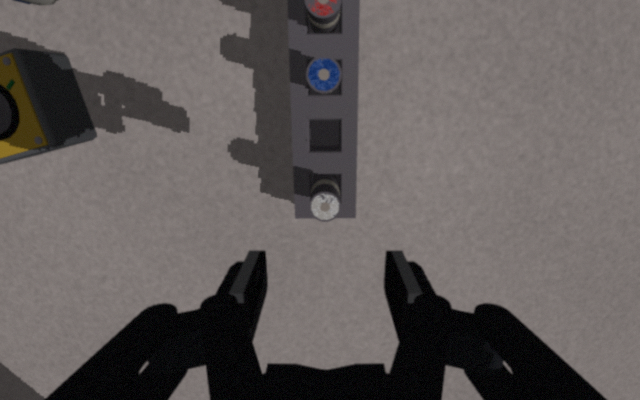

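White cap is at (325,207), right on the hand's centre line (u=325), and the rack is aligned with the hand. Checking the x offset.

Run:
```python
from h import *
c=cam('wrist');s=env.observe();P=onz(c,325,206.5,.083);print(P,(s['tool_rot'].T@(P-s['position'])))
```

```text
[ 0.42591385 -0.24169615  0.083     ] [0.00071829 0.00088517 0.0973321 ]
```

jog_arm([
  [0.0005,0,-0.035],
  [0,0,-0.035],
  [0,0,-0.03],
  [0,0,-0.017],
  [0,0,0],
], hand=[0.055,0.055,0.055,0.055,0.055], yaw=[0,0,0,0,0])

```text
time_s: 15.55
position: [0.4251, -0.2409, 0.0624]
tool_rot: [[0.992, 0.128, -0.001], [0.128, -0.992, 0.001], [-0.001, -0.002, -1.0]]
ft_force: [0.1, -0.5, -0.7]
grip_width: 0.055
gripper_force: 0.0
```

jog_arm([
  [0,0,0],
  [0,0,0],
  [0,0,0],
  [0,0,0],
  [0,0,0],
], hand=[0.0,0.0,0.0,0.0,0.0], yaw=[0,0,0,0,0])

```text
time_s: 16.18
position: [0.4257, -0.2416, 0.0638]
tool_rot: [[0.992, 0.127, 0.001], [0.127, -0.992, -0.001], [0.001, 0.001, -1.0]]
ft_force: [-0.2, 1.5, 6.5]
grip_width: 0.021
gripper_force: 49.1
```

jog_arm([
  [0,0,0],
  [0,0,0],
  [0,0,0.01],
  [0,0,0.03],
  [0,0,0.045],
], hand=[0.0,0.0,0.0,0.0,0.0], yaw=[0,0,0,0,0])

```text
time_s: 16.8
position: [0.4248, -0.2411, 0.1488]
tool_rot: [[0.992, 0.127, -0.002], [0.127, -0.992, 0.002], [-0.002, -0.002, -1.0]]
ft_force: [0.0, -0.8, 0.8]
grip_width: 0.0213
gripper_force: 49.0
```

Run:
```python
from h import *
s=env.observe();print(s['position'],s['ft_force'],s['grip_width'],s['gripper_force'])
```

```text
[ 0.4248192  -0.24113915  0.14879978] [ 0.04845604 -0.779854    0.7665466 ] 0.021335463280642016 48.963441252708435
```

jog_arm([
  [0,0,0.045],
  [0.01,0.015,0.025],
  [0.024,0.0345,0],
  [0.024,0.0345,0],
  [0.024,0.0345,0],
], hand=[0.0,0.0,0.0,0.0,0.0], yaw=[0,0,0,0,0])

```text
time_s: 17.42
position: [0.5078, -0.1218, 0.2187]
tool_rot: [[0.992, 0.127, 0.0], [0.127, -0.992, -0.0], [0.0, 0.0, -1.0]]
ft_force: [0.7, 0.2, -0.9]
grip_width: 0.0213
gripper_force: 49.0
```

jog_arm([
  [0.024,0.0345,0],
  [0.024,0.0345,0],
  [0.024,0.0345,0],
  [0.024,0.0345,0],
  [0.015,0.0195,0],
], hand=[0.0,0.0,0.0,0.0,0.0], yaw=[0,0,0,0,0])

```text
time_s: 18.05
position: [0.6188, 0.0363, 0.2184]
tool_rot: [[0.992, 0.129, -0.0], [0.129, -0.992, 0.0], [-0.0, -0.0, -1.0]]
ft_force: [0.2, -0.7, -0.6]
grip_width: 0.0216
gripper_force: 49.0
```

jog_arm([
  [0,0,0],
  [0,0,0],
  [0,0,0],
  [0,0,0],
  [0,0,0],
], hand=[0.0,0.0,0.0,0.0,0.0], yaw=[0,0,0,0,0])

```text
time_s: 18.68
position: [0.6182, 0.0342, 0.2181]
tool_rot: [[0.992, 0.127, 0.0], [0.127, -0.992, -0.0], [0.0, 0.0, -1.0]]
ft_force: [-0.1, 0.8, 1.0]
grip_width: 0.0211
gripper_force: 49.0
```

Run:
```python
from h import *
c,im=shot('wrist');s=env.observe();print(s['position'],s['ft_force'],s['grip_width'])
c2,sd=shot('side')
cv2.imwrite('pics/v9.png',np.hstack([cv2.resize(im[100:300,220:420],(400,400)),cv2.resize(sd[80:280,240:440],(400,400),interpolation=2)]))
```

```text
[0.61821938 0.03429016 0.21811656] [-0.35103983  0.44190781 -0.55271694] 0.02139400341298201
```

View pics/v9.png

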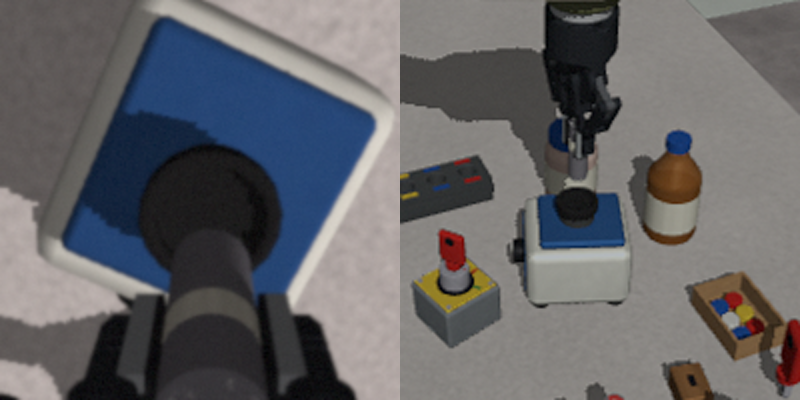

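The vial points into the cup: cup centre is (210,212) in the left crop, in line with the vial. Pressing it down now.

jog_arm([
  [0.002,0,-0.02],
  [0,0,-0.017],
  [0,0,-0.005],
  [0,0,-0.004],
  [0,0,-0.002],
], hand=[0.0,0.0,0.0,0.0,0.0], yaw=[0,0,0,0,0])

```text
time_s: 19.4
position: [0.6202, 0.0346, 0.1712]
tool_rot: [[0.992, 0.128, 0.001], [0.128, -0.992, -0.0], [0.001, 0.0, -1.0]]
ft_force: [-4.5, 0.4, 6.7]
grip_width: 0.0214
gripper_force: 49.3
```

jog_arm([
  [0,0,-0.001],
  [0,0,0],
  [0,0,0],
  [0,0,0],
  [0,0,0],
], hand=[0.0,0.0,0.0,0.0,0.0], yaw=[0,0,0,0,0])

```text
time_s: 20.02
position: [0.6202, 0.0346, 0.1707]
tool_rot: [[0.992, 0.128, 0.001], [0.128, -0.992, -0.0], [0.001, 0.0, -1.0]]
ft_force: [-3.9, -0.0, 6.8]
grip_width: 0.0215
gripper_force: 49.3
```

jog_arm([
  [0,0,-0.002],
  [0,0,-0.001],
  [0,0,0],
  [0,0,0],
  [0,0,0],
], hand=[0.0,0.0,0.0,0.0,0.0], yaw=[0,0,0,0,0])

```text
time_s: 20.65
position: [0.6204, 0.0346, 0.1697]
tool_rot: [[0.992, 0.128, 0.004], [0.128, -0.992, -0.001], [0.003, 0.001, -1.0]]
ft_force: [-8.1, 0.9, 20.0]
grip_width: 0.0215
gripper_force: 51.0
```

jog_arm([
  [0,0,-0.001],
  [0,0,0],
  [0,0,0],
  [0,0,0],
  [0,0,0],
], hand=[0.0,0.0,0.0,0.0,0.0], yaw=[0,0,0,0,0])

```text
time_s: 21.28
position: [0.6205, 0.0347, 0.1696]
tool_rot: [[0.992, 0.128, 0.005], [0.128, -0.992, -0.001], [0.004, 0.001, -1.0]]
ft_force: [-9.5, 0.9, 25.6]
grip_width: 0.0214
gripper_force: 51.6
```

Run:
```python
from h import *
c,im=shot('wrist');s=env.observe();print(s['position'],s['ft_force'],s['wrist_torque'])
cv2.imwrite('pics/p1w.png',im); c,sd=shot('side'); cv2.imwrite('pics/p1s.png',sd)
```

```text
[0.62057142 0.03463662 0.16962326] [-9.96543601  1.46646135 25.93358499] [0.17250886 1.94737649 0.00237343]
```

Head is on its stop: 26 N at z 0.1696, where 0.1698 was predicted. Holding over 2 s, then lifting.

jog_arm([
  [0,0,0],
  [0,0,0],
  [0,0,0],
  [0,0,0],
  [0,0,0],
], hand=[0.0,0.0,0.0,0.0,0.0], yaw=[0,0,0,0,0])

```text
time_s: 22.0
position: [0.6205, 0.0346, 0.1696]
tool_rot: [[0.992, 0.128, 0.005], [0.128, -0.992, -0.001], [0.004, 0.001, -1.0]]
ft_force: [-10.2, 0.5, 25.2]
grip_width: 0.0213
gripper_force: 51.6
```

jog_arm([
  [0,0,0],
  [0,0,0],
  [0,0,0],
  [0,0,0],
  [0,0,0],
], hand=[0.0,0.0,0.0,0.0,0.0], yaw=[0,0,0,0,0])

```text
time_s: 22.62
position: [0.6206, 0.0347, 0.1696]
tool_rot: [[0.992, 0.128, 0.005], [0.128, -0.992, -0.001], [0.005, 0.001, -1.0]]
ft_force: [-9.4, 0.7, 24.8]
grip_width: 0.0213
gripper_force: 51.6
```

jog_arm([
  [0,0,0],
  [0,0,0],
  [0,0,0],
  [0,0,0],
  [0,0,0],
], hand=[0.0,0.0,0.0,0.0,0.0], yaw=[0,0,0,0,0])

```text
time_s: 23.25
position: [0.6205, 0.0347, 0.1696]
tool_rot: [[0.992, 0.128, 0.005], [0.128, -0.992, -0.001], [0.004, 0.001, -1.0]]
ft_force: [-8.9, 1.5, 25.5]
grip_width: 0.0217
gripper_force: 51.6
```

jog_arm([
  [0,0,0],
  [0,0,0],
  [0,0,0],
  [0,0,0],
  [0,0,0],
], hand=[0.0,0.0,0.0,0.0,0.0], yaw=[0,0,0,0,0])

```text
time_s: 23.88
position: [0.6205, 0.0346, 0.1696]
tool_rot: [[0.992, 0.128, 0.005], [0.128, -0.992, -0.001], [0.004, 0.001, -1.0]]
ft_force: [-9.7, 1.2, 24.7]
grip_width: 0.0212
gripper_force: 51.6
```

jog_arm([
  [0,0,0.01],
  [0,0,0.03],
  [0,0,0.02],
  [0,0,0],
  [0,0,0],
], hand=[0.0,0.0,0.0,0.0,0.0], yaw=[0,0,0,0,0])

```text
time_s: 24.5
position: [0.62, 0.0346, 0.2241]
tool_rot: [[0.992, 0.127, -0.001], [0.127, -0.992, 0.0], [-0.001, -0.0, -1.0]]
ft_force: [0.0, -0.6, 0.0]
grip_width: 0.0214
gripper_force: 49.0
```

```bash
cat > tray.py <<'E'
from h import *
c,t=shot('top'); cv2.imwrite('pics/top_tray.png',t)
hsv=cv2.cvtColor(t,cv2.COLOR_BGR2HSV);H,S,V=[hsv[:,:,i].astype(int) for i in range(3)]
W=[]
for k,m in(('yel',(H>20)&(H<33)&(S>110)&(V>50)),('blue',(H>100)&(H<128)&(S>110)&(V>50)),('red',((H<6)|(H>172))&(S>110)&(V>50))):
    q=m.astype(np.uint8); q[:170]=0;q[320:]=0;q[:,:150]=0;q[:,260:]=0
    n,l,st,ce=cv2.connectedComponentsWithStats(q); P=[onz(c,*ce[i],.038) for i in range(1,n) if 14<st[i,4]<90]; print(k,np.round(P,4)[:,:2].tolist())
    W.append(np.mean(P,0))
y,b,r=W; d=(r-y)/np.linalg.norm(r-y); mid=(y+b+r)/3
print('spacing',np.linalg.norm(y-b),np.linalg.norm(r-b),'angle',np.degrees(np.arctan2(d[1],d[0])))
for n,k in(('white',-2),('yellow',-1),('blue',0),('red',1)): print(n,(mid+d*.044*k).round(4)[:2])
s=env.observe();print(s['position'],s['ft_force'],s['grip_width'],np.degrees(np.arctan2(*s['tool_rot'][1::-1,1])))
E
python3 tray.py
```

```text
yel [[0.4548, 0.2613], [0.4565, 0.2182]]
blue [[0.5, 0.2199], [0.4993, 0.2631]]
red [[0.5422, 0.2645], [0.5446, 0.2219]]
spacing 0.0440549870922912 0.043732093635777486 angle 2.2607671371366607
white [0.4116 0.238 ]
yellow [0.4556 0.2398]
blue [0.4996 0.2415]
red [0.5435 0.2432]
[0.61996095 0.03457443 0.22390367] [-0.4564863  -0.55206202 -0.81907583] 0.021568652120186608 -82.67773627371312
```

White is mixed and the tray hasn't moved. Carrying it above the white well.

jog_arm([
  [-0.035,0.034,0],
  [-0.035,0.034,0],
  [-0.035,0.034,0],
  [-0.035,0.034,0],
  [-0.035,0.034,-0.03],
], hand=[0.0,0.0,0.0,0.0,0.0], yaw=[-0.018,-0.018,-0.018,-0.017,-0.017])

```text
time_s: 25.18
position: [0.4448, 0.2056, 0.1954]
tool_rot: [[0.999, 0.039, 0.003], [0.039, -0.999, 0.001], [0.003, -0.001, -1.0]]
ft_force: [0.1, 1.0, -1.2]
grip_width: 0.0212
gripper_force: 49.0
```

jog_arm([
  [-0.033,0.0335,-0.03],
  [0,0,0],
  [0,0,0],
  [0,0,0],
  [0,0,0],
], hand=[0.0,0.0,0.0,0.0,0.0], yaw=[0,0,0,0,0])

```text
time_s: 25.8
position: [0.4131, 0.2375, 0.1653]
tool_rot: [[0.999, 0.039, 0.001], [0.039, -0.999, 0.0], [0.001, -0.0, -1.0]]
ft_force: [0.1, -0.4, -0.8]
grip_width: 0.0214
gripper_force: 49.1
```

Run:
```python
from h import *
c,im=shot('wrist');s=env.observe();print(s['position'],s['ft_force'],s['grip_width'],np.degrees(np.arctan2(*s['tool_rot'][1::-1,1])))
cv2.imwrite('pics/v10f.png',im)
cv2.imwrite('pics/v10.png',cv2.resize(im[90:290,210:440],(690,600),interpolation=2))
```

```text
[0.41289779 0.23761918 0.16524917] [ 0.89155637  0.0798526  -0.16881203] 0.021436003901219906 -87.7825309802075
```

View pics/v10.png

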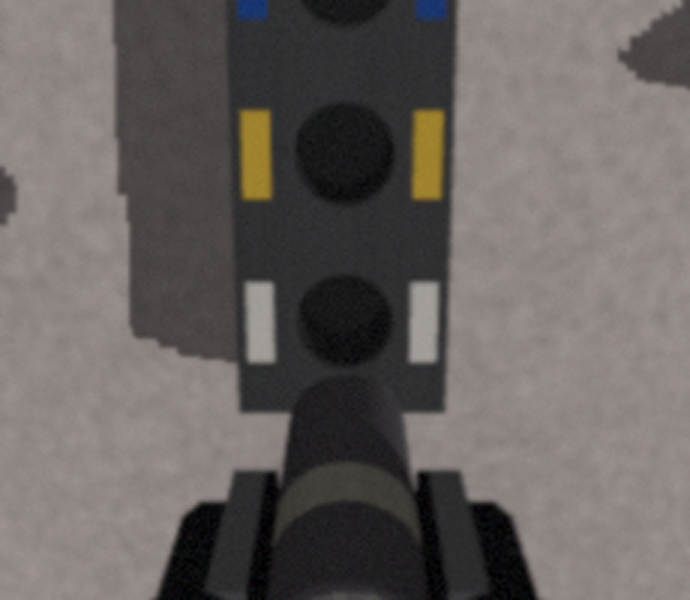

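Run:
```python
from h import *
c=cam('wrist');s=env.observe();R=s['tool_rot'];p=s['position']
f=lambda x,y,z:(R.T@(onz(c,210+x/3,90+y/3,z)-p)).round(4)
print('well',f(345,320,.038),f(298,320,.038),f(392,320,.038),f(345,275,.038),f(345,366,.038))
print('vial bottom far edge',f(347,377,p[2]-.0558),f(288,420,p[2]-.0558),f(405,420,p[2]-.0558))
print('yellow well',f(345,154,.038),'bars',f(342,322,.038))
```

```text
well [-0.0014  0.0009  0.1272] [-0.0014 -0.0115  0.1273] [-0.0014  0.0132  0.1272] [0.0108 0.0009 0.1273] [-0.0143  0.0009  0.1272]
vial bottom far edge [0.0097 0.0013 0.0558] [ 0.0007 -0.0102  0.0558] [0.0007 0.0126 0.0558]
yellow well [0.0421 0.0009 0.1273] bars [-2.000e-03  1.000e-04  1.272e-01]
```

The well at (345,320) and the vial line up within 0.5 mm. Lowering.

jog_arm([
  [0,0,-0.03],
  [0,0,-0.03],
  [0,0,-0.007],
  [0,0,-0.007],
  [0,0,-0.004],
], hand=[0.0,0.0,0.0,0.0,0.0], yaw=[0,0,0,0,0])

```text
time_s: 26.48
position: [0.4125, 0.2382, 0.0875]
tool_rot: [[0.999, 0.04, 0.001], [0.04, -0.999, 0.0], [0.001, -0.0, -1.0]]
ft_force: [-1.0, 0.3, 0.1]
grip_width: 0.0214
gripper_force: 49.1
```

Inside the well with no force. Continuing to the floor.

jog_arm([
  [0,0,-0.008],
  [0,0,-0.008],
  [0,0,-0.005],
  [0,0,0],
  [0,0,0],
], hand=[0.0,0.0,0.0,0.0,0.0], yaw=[0,0,0,0,0])

```text
time_s: 27.1
position: [0.4123, 0.2381, 0.0661]
tool_rot: [[0.999, 0.04, -0.0], [0.04, -0.999, 0.0], [-0.0, -0.0, -1.0]]
ft_force: [-1.4, 1.1, 0.4]
grip_width: 0.0214
gripper_force: 49.1
```

jog_arm([
  [0,0,-0.0015],
  [0,0,0],
  [0,0,0],
  [0,0,0],
  [0,0,0],
], hand=[0.0,0.0,0.0,0.0,0.0], yaw=[0,0,0,0,0])

```text
time_s: 27.72
position: [0.4123, 0.2381, 0.0645]
tool_rot: [[0.999, 0.04, 0.0], [0.04, -0.999, 0.0], [0.0, -0.0, -1.0]]
ft_force: [0.1, 0.4, -0.7]
grip_width: 0.0218
gripper_force: 49.1
```

jog_arm([
  [0,0,-0.001],
  [0,0,0],
  [0,0,0],
  [0,0,0],
  [0,0,0.005],
], hand=[0.0,0.0,0.03,0.05,0.05], yaw=[0,0,0,0,0])

```text
time_s: 28.35
position: [0.4122, 0.238, 0.0684]
tool_rot: [[0.999, 0.04, -0.001], [0.04, -0.999, -0.0], [-0.001, 0.0, -1.0]]
ft_force: [-0.3, 0.4, -0.7]
grip_width: 0.0503
gripper_force: 0.0
```

jog_arm([
  [0,0,0.03],
  [0,0,0.06],
  [0,0,0.06],
  [0.01,-0.0467,0],
  [0.01,-0.0467,0],
], hand=[0.055,0.055,0.055,0.055,0.055], yaw=[0,0,0,0.009,0.009])

```text
time_s: 28.98
position: [0.4324, 0.1438, 0.2195]
tool_rot: [[0.998, 0.06, 0.002], [0.06, -0.998, 0.0], [0.002, 0.0, -1.0]]
ft_force: [1.3, -0.5, 0.3]
grip_width: 0.0546
gripper_force: 0.0
```

Run:
```python
from h import *
c,sd=shot('side'); c,t=shot('top'); cv2.imwrite('pics/a_s.png',sd); cv2.imwrite('pics/a_t.png',t)
cv2.imwrite('pics/v11.png',np.hstack([cv2.resize(sd[130:230,190:290],(400,400),interpolation=2),cv2.resize(t[190:290,170:270],(400,400),interpolation=2)]))
print(env.observe()['position'])
```

```text
[0.43305555 0.14163671 0.21896761]
```

View pics/v11.png

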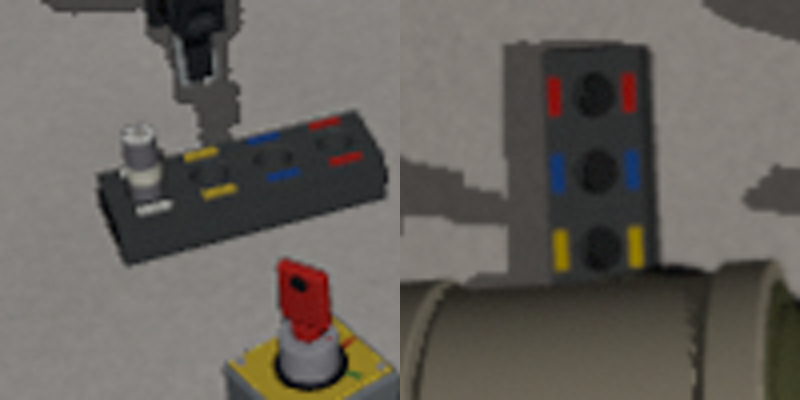

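The side crop shows the white vial standing in its well at (140,165). That was my last allowed picture, so from here I'll measure by numbers only. Going to the blue vial.

jog_arm([
  [0.0101,-0.0468,0],
  [0.0101,-0.0468,0],
  [0.0101,-0.0468,0],
  [0.0101,-0.0468,0],
  [0.0101,-0.0468,0],
], hand=[0.055,0.055,0.055,0.055,0.055], yaw=[0.009,0.009,0.009,0.009,0.009])

```text
time_s: 29.7
position: [0.483, -0.0904, 0.2188]
tool_rot: [[0.995, 0.103, 0.0], [0.103, -0.995, 0.0], [0.0, -0.0, -1.0]]
ft_force: [1.1, 0.8, -0.0]
grip_width: 0.0549
gripper_force: 0.0
```

jog_arm([
  [0.0101,-0.0468,0],
  [0.0101,-0.0468,-0.02],
  [0.0101,-0.0468,-0.02],
  [0,0,0],
  [0,0,0],
], hand=[0.055,0.055,0.055,0.055,0.055], yaw=[0.009,0.009,0.009,0,0])

```text
time_s: 30.32
position: [0.5132, -0.2289, 0.1788]
tool_rot: [[0.992, 0.13, -0.0], [0.13, -0.992, 0.0], [0.0, -0.0, -1.0]]
ft_force: [-0.8, 0.3, 0.1]
grip_width: 0.055
gripper_force: 0.0
```

```bash
python3 cap.py blue .083; python3 cap.py red .083
```

```text
pose [ 0.5132 -0.2286  0.1791] -82.51
[312, 196, 27, 25, 424] [325.2 208.4] world [ 0.5132 -0.2299] tool [-0.0003  0.0013]
pose [ 0.5133 -0.2285  0.1793] -82.49
[423, 0, 28, 10, 145] [437.8   3.9] world [ 0.6507 -0.2796] tool [0.1295 0.0685]
[310, 131, 30, 30, 557] [324.7 146. ] world [ 0.5564 -0.2236] tool [0.0433 0.0007]
```

jog_arm([
  [0,0.001,-0.035],
  [0,0,-0.035],
  [0,0,-0.03],
  [0,0,-0.017],
  [0,0,0],
], hand=[0.055,0.055,0.055,0.055,0.055], yaw=[0,0,0,0,0])

```text
time_s: 31.05
position: [0.513, -0.2276, 0.0613]
tool_rot: [[0.991, 0.131, -0.001], [0.131, -0.991, 0.001], [-0.001, -0.001, -1.0]]
ft_force: [-0.2, 0.3, -0.5]
grip_width: 0.0548
gripper_force: 0.0
```

jog_arm([
  [0,0,0],
  [0,0,0],
  [0,0,0],
  [0,0,0],
  [0,0,0],
], hand=[0.0,0.0,0.0,0.0,0.0], yaw=[0,0,0,0,0])

```text
time_s: 31.68
position: [0.5136, -0.2288, 0.0627]
tool_rot: [[0.992, 0.129, 0.002], [0.129, -0.992, -0.001], [0.002, 0.001, -1.0]]
ft_force: [-0.2, 1.5, 7.1]
grip_width: 0.0213
gripper_force: 49.0
```

jog_arm([
  [0,0,0],
  [0,0,0],
  [0,0,0],
  [0,0,0],
  [0,0,0.005],
], hand=[0.0,0.0,0.0,0.0,0.0], yaw=[0,0,0,0,0])

```text
time_s: 32.3
position: [0.5131, -0.2287, 0.0669]
tool_rot: [[0.992, 0.129, 0.0], [0.129, -0.992, -0.0], [-0.0, 0.0, -1.0]]
ft_force: [-0.3, 0.4, -0.9]
grip_width: 0.0216
gripper_force: 48.8
```

Gripped at 21 mm. Lifting and carrying to the mixer.

jog_arm([
  [0,0,0.04],
  [0,0,0.055],
  [0,0,0.055],
  [0.0178,0.044,0],
  [0.0178,0.044,0],
], hand=[0.0,0.0,0.0,0.0,0.0], yaw=[0,0,0,0,0])

```text
time_s: 32.92
position: [0.549, -0.14, 0.2175]
tool_rot: [[0.992, 0.128, 0.001], [0.128, -0.992, -0.001], [0.001, 0.001, -1.0]]
ft_force: [0.3, -0.8, 0.7]
grip_width: 0.0214
gripper_force: 49.0
```

jog_arm([
  [0.0178,0.044,0],
  [0.0178,0.044,0],
  [0.0178,0.044,0],
  [0.018,0.0435,0],
  [0,0,0],
], hand=[0.0,0.0,0.0,0.0,0.0], yaw=[0,0,0,0,0])

```text
time_s: 33.55
position: [0.6205, 0.0376, 0.2164]
tool_rot: [[0.991, 0.133, -0.0], [0.133, -0.991, 0.0], [-0.0, -0.0, -1.0]]
ft_force: [-0.9, -0.2, 0.5]
grip_width: 0.0213
gripper_force: 49.1
```

jog_arm([
  [0,0,0],
  [0,0,0],
  [0,0,-0.02],
  [0,0,-0.01],
  [0,0,0],
], hand=[0.0,0.0,0.0,0.0,0.0], yaw=[0,0,0,0,0])

```text
time_s: 34.17
position: [0.6198, 0.0342, 0.186]
tool_rot: [[0.992, 0.129, -0.001], [0.129, -0.992, 0.0], [-0.001, -0.0, -1.0]]
ft_force: [0.4, 0.9, 0.2]
grip_width: 0.0212
gripper_force: 49.1
```

jog_arm([
  [0,0,-0.007],
  [0,0,-0.006],
  [0,0,-0.004],
  [0,0,-0.003],
  [0,0,-0.001],
], hand=[0.0,0.0,0.0,0.0,0.0], yaw=[0,0,0,0,0])

```text
time_s: 34.8
position: [0.6207, 0.0347, 0.1685]
tool_rot: [[0.992, 0.13, 0.004], [0.13, -0.992, -0.001], [0.004, 0.001, -1.0]]
ft_force: [-5.6, 0.2, 24.1]
grip_width: 0.0215
gripper_force: 51.3
```

jog_arm([
  [0,0,-0.001],
  [0,0,0],
  [0,0,0],
  [0,0,0],
  [0,0,0],
], hand=[0.0,0.0,0.0,0.0,0.0], yaw=[0,0,0,0,0])

```text
time_s: 35.42
position: [0.6207, 0.0347, 0.1685]
tool_rot: [[0.992, 0.13, 0.005], [0.13, -0.992, -0.001], [0.005, 0.002, -1.0]]
ft_force: [-6.0, 0.2, 24.5]
grip_width: 0.0213
gripper_force: 51.6
```

On the stop again (24 N). Holding over 2 s, lifting, and checking the tray.

jog_arm([
  [0,0,0],
  [0,0,0],
  [0,0,0],
  [0,0,0],
  [0,0,0],
], hand=[0.0,0.0,0.0,0.0,0.0], yaw=[0,0,0,0,0])

```text
time_s: 36.05
position: [0.6207, 0.0347, 0.1685]
tool_rot: [[0.992, 0.13, 0.005], [0.13, -0.992, -0.001], [0.005, 0.002, -1.0]]
ft_force: [-7.3, 1.2, 24.3]
grip_width: 0.0213
gripper_force: 51.6
```

jog_arm([
  [0,0,0],
  [0,0,0],
  [0,0,0],
  [0,0,0],
  [0,0,0],
], hand=[0.0,0.0,0.0,0.0,0.0], yaw=[0,0,0,0,0])

```text
time_s: 36.67
position: [0.6207, 0.0347, 0.1685]
tool_rot: [[0.992, 0.13, 0.005], [0.13, -0.992, -0.001], [0.005, 0.002, -1.0]]
ft_force: [-6.8, -0.4, 25.0]
grip_width: 0.0212
gripper_force: 51.6
```

jog_arm([
  [0,0,0],
  [0,0,0],
  [0,0,0],
  [0,0,0],
  [0,0,0],
], hand=[0.0,0.0,0.0,0.0,0.0], yaw=[0,0,0,0,0])

```text
time_s: 37.3
position: [0.6207, 0.0347, 0.1685]
tool_rot: [[0.992, 0.13, 0.005], [0.13, -0.992, -0.001], [0.005, 0.002, -1.0]]
ft_force: [-6.1, -0.3, 24.6]
grip_width: 0.0212
gripper_force: 51.6
```

jog_arm([
  [0,0,0],
  [0,0,0],
  [0,0,0],
  [0,0,0],
  [0,0,0],
], hand=[0.0,0.0,0.0,0.0,0.0], yaw=[0,0,0,0,0])

```text
time_s: 37.92
position: [0.6207, 0.0347, 0.1685]
tool_rot: [[0.992, 0.13, 0.005], [0.13, -0.992, -0.001], [0.005, 0.002, -1.0]]
ft_force: [-7.2, 0.9, 24.2]
grip_width: 0.0215
gripper_force: 51.6
```

jog_arm([
  [0,0,0.01],
  [0,0,0.03],
  [0,0,0.018],
  [0,0,0],
  [0,0,0],
], hand=[0.0,0.0,0.0,0.0,0.0], yaw=[0,0,0,0,0])

```text
time_s: 38.55
position: [0.6197, 0.0348, 0.2214]
tool_rot: [[0.992, 0.129, -0.002], [0.129, -0.992, 0.0], [-0.002, -0.001, -1.0]]
ft_force: [-0.1, -0.0, -0.8]
grip_width: 0.0215
gripper_force: 49.2
```

```bash
python3 tray.py
```

```text
yel [[0.4545, 0.2613], [0.4565, 0.2182]]
blue [[0.5, 0.2199], [0.4993, 0.2631]]
red [[0.5421, 0.2643], [0.5446, 0.2219]]
spacing 0.04418348137397809 0.04369461420881432 angle 2.2043745827815964
white [0.4116 0.2381]
yellow [0.4555 0.2398]
blue [0.4995 0.2414]
red [0.5435 0.2431]
[0.61972646 0.03478538 0.22124402] [-0.20626344  0.17244631 -1.57676251] 0.02142728461928747 -82.56411628572094
```

jog_arm([
  [-0.02,0.0345,0],
  [-0.02,0.0345,0],
  [-0.02,0.0345,0],
  [-0.02,0.0345,0],
  [-0.02,0.0345,-0.028],
], hand=[0.0,0.0,0.0,0.0,0.0], yaw=[-0.018,-0.018,-0.018,-0.018,-0.019])

```text
time_s: 39.22
position: [0.52, 0.2084, 0.1949]
tool_rot: [[0.999, 0.038, 0.003], [0.038, -0.999, 0.001], [0.003, -0.0, -1.0]]
ft_force: [0.0, 1.2, -0.4]
grip_width: 0.0214
gripper_force: 49.2
```

jog_arm([
  [-0.0197,0.0342,-0.03],
  [0,0,0],
  [0,0,0],
  [0,0,0],
  [0,0,0],
], hand=[0.0,0.0,0.0,0.0,0.0], yaw=[0,0,0,0,0])

```text
time_s: 39.85
position: [0.501, 0.2408, 0.165]
tool_rot: [[0.999, 0.038, 0.001], [0.038, -0.999, 0.0], [0.001, -0.0, -1.0]]
ft_force: [-0.2, -0.1, -0.6]
grip_width: 0.0211
gripper_force: 49.2
```

```bash
cat > well.py <<'E'
import sys
from h import *
c,im=shot('wrist'); s=env.observe(); R=s['tool_rot'];p=s['position']
hsv=cv2.cvtColor(im,cv2.COLOR_BGR2HSV);H,S,V=[hsv[:,:,i].astype(int) for i in range(3)]
print('pose',p.round(4),np.degrees(np.arctan2(*R[1::-1,1])).round(2))
for k,m in(('blue',(H>100)&(H<128)&(S>110)&(V>50)),('red',((H<6)|(H>172))&(S>110)&(V>50)),('yel',(H>20)&(H<33)&(S>110)&(V>50))):
    n,l,st,ce=cv2.connectedComponentsWithStats(m.astype(np.uint8))
    for i in range(1,n):
        if st[i,4]>60: P=onz(c,*ce[i],.038); print(k,st[i].tolist(),'tool',(R.T@(P-p)).round(4)[:2])
# dark round well near the axis
m=(V<42).astype(np.uint8); cv2.imwrite('pics/wl.png',im)
q=proj(c,p+R@np.array([-.0017,.0009,p[2]-.038]))[0]; print('expected well px',q)
n,l,st,ce=cv2.connectedComponentsWithStats(m)
for i in range(1,n):
    if 300<st[i,4]<5000: P=onz(c,*ce[i],.038); print('dark',st[i].tolist(),ce[i].round(1),(R.T@(P-p)).round(4)[:2])
E
python3 well.py
```

```text
pose [0.5009 0.2409 0.1649] -87.83
blue [597, 48, 43, 65, 1660] tool [0.0898 0.2243]
blue [553, 115, 87, 42, 227] tool [0.0492 0.2121]
blue [291, 184, 11, 27, 261] tool [-0.0016 -0.0217]
blue [346, 184, 10, 27, 260] tool [-0.0017  0.0212]
red [289, 126, 12, 31, 319] tool [ 0.0424 -0.0218]
red [347, 126, 11, 31, 333] tool [0.0426 0.0212]
red [615, 266, 25, 41, 517] tool [-0.0839  0.2809]
yel [554, 209, 80, 96, 2867] tool [-0.0514  0.2298]
yel [293, 236, 10, 12, 110] tool [-0.0396 -0.0216]
yel [346, 236, 9, 19, 125] tool [-0.0412  0.0212]
expected well px [324.89405276 197.32560145]
dark [588, 0, 47, 92, 646] [610.1  45.2] [0.1152 0.2096]
dark [514, 110, 126, 49, 1617] [573.6 136.7] [0.0477 0.1935]
dark [308, 124, 34, 35, 922] [324.5 140.9] [0.0427 0.0006]
dark [309, 182, 32, 31, 790] [324.6 196.8] [-0.0012  0.0006]
dark [502, 188, 125, 115, 4744] [548.8 231. ] [-0.0313  0.1892]
dark [571, 236, 50, 50, 691] [587.6 258.3] [-0.0578  0.2317]
```

Aligned the same as for white. Lowering.

jog_arm([
  [0,0,-0.03],
  [0,0,-0.03],
  [0,0,-0.007],
  [0,0,-0.007],
  [0,0,-0.004],
], hand=[0.0,0.0,0.0,0.0,0.0], yaw=[0,0,0,0,0])

```text
time_s: 40.52
position: [0.5008, 0.2415, 0.087]
tool_rot: [[0.999, 0.039, 0.001], [0.039, -0.999, 0.0], [0.001, -0.0, -1.0]]
ft_force: [0.6, -0.2, -1.3]
grip_width: 0.0216
gripper_force: 49.2
```

jog_arm([
  [0,0,-0.004],
  [0,0,0],
  [0,0,0],
  [0,0,0],
  [0,0,0],
], hand=[0.0,0.0,0.0,0.0,0.0], yaw=[0,0,0,0,0])

```text
time_s: 41.15
position: [0.5004, 0.2415, 0.0826]
tool_rot: [[0.999, 0.039, 0.0], [0.039, -0.999, 0.0], [0.0, -0.0, -1.0]]
ft_force: [-0.2, 0.1, 0.0]
grip_width: 0.021
gripper_force: 49.2
```

jog_arm([
  [0,0,-0.008],
  [0,0,-0.007],
  [0,0,-0.0035],
  [0,0,-0.0015],
  [0,0,0],
], hand=[0.0,0.0,0.0,0.0,0.0], yaw=[0,0,0,0,0])

```text
time_s: 41.78
position: [0.5004, 0.2414, 0.0628]
tool_rot: [[0.999, 0.039, 0.0], [0.039, -0.999, -0.0], [0.0, 0.0, -1.0]]
ft_force: [-0.2, -0.8, 2.8]
grip_width: 0.0214
gripper_force: 49.5
```

jog_arm([
  [0,0,-0.0005],
  [0,0,0],
  [0,0,0],
  [0,0,0],
  [0,0,0.005],
], hand=[0.0,0.0,0.03,0.05,0.05], yaw=[0,0,0,0,0])

```text
time_s: 42.4
position: [0.5002, 0.2414, 0.0668]
tool_rot: [[0.999, 0.039, -0.001], [0.039, -0.999, -0.0], [-0.001, 0.0, -1.0]]
ft_force: [0.3, 0.3, 0.1]
grip_width: 0.05
gripper_force: 0.0
```

jog_arm([
  [0,0,0.03],
  [0,0,0.06],
  [0,0,0.06],
  [0,0,0],
  [0,0,0],
], hand=[0.055,0.055,0.055,0.055,0.055], yaw=[0,0,0,0,0])

```text
time_s: 43.02
position: [0.5, 0.2414, 0.2166]
tool_rot: [[0.999, 0.039, -0.001], [0.039, -0.999, -0.0], [-0.001, 0.0, -1.0]]
ft_force: [0.3, -0.3, -0.6]
grip_width: 0.0549
gripper_force: 0.0
```

```bash
python3 cap.py blue .083|head -5
```

```text
pose [0.4999 0.2413 0.2159] -87.78
[586, 0, 54, 16, 399] [621.7   4.7] world [0.6532 0.0282] tool [0.1452 0.2189]
[546, 58, 94, 72, 3271] [597.7  94.3] world [0.588  0.0327] tool [0.0803 0.2118]
[514, 109, 85, 39, 108] [555.5 128. ] world [0.5602 0.0619] tool [0.0536 0.1816]
[343, 168, 9, 24, 190] [347.5 179.3] world [0.5117 0.223 ] tool [0.0114 0.0187]
```

Blue seated (2.8 N at the predicted height). On to the red vial.

jog_arm([
  [0.0056,-0.0465,0],
  [0.0056,-0.0465,0],
  [0.0056,-0.0465,0],
  [0.0056,-0.0465,0],
  [0.0056,-0.0465,0],
], hand=[0.055,0.055,0.055,0.055,0.055], yaw=[0.009,0.009,0.009,0.009,0.009])

```text
time_s: 43.7
position: [0.528, 0.0075, 0.2156]
tool_rot: [[0.996, 0.084, -0.003], [0.084, -0.996, 0.001], [-0.003, -0.001, -1.0]]
ft_force: [-0.1, 0.5, 0.8]
grip_width: 0.0552
gripper_force: 0.0
```

jog_arm([
  [0.0056,-0.0465,0],
  [0.0056,-0.0465,0],
  [0.0056,-0.0465,0],
  [0.0056,-0.0465,0],
  [0.0059,-0.0455,-0.02],
], hand=[0.055,0.055,0.055,0.055,0.055], yaw=[0.009,0.009,0.009,0.009,0.009])

```text
time_s: 44.32
position: [0.5569, -0.2243, 0.1964]
tool_rot: [[0.992, 0.129, 0.0], [0.129, -0.992, -0.0], [0.0, 0.0, -1.0]]
ft_force: [0.5, 0.7, -0.3]
grip_width: 0.0546
gripper_force: 0.0
```

jog_arm([
  [0,0,-0.017],
  [0,0,0],
  [0,0,0],
  [0,0,0],
  [0,0,0],
], hand=[0.055,0.055,0.055,0.055,0.055], yaw=[0,0,0,0,0])

```text
time_s: 44.95
position: [0.5569, -0.2223, 0.1806]
tool_rot: [[0.992, 0.129, 0.001], [0.129, -0.992, -0.0], [0.001, 0.001, -1.0]]
ft_force: [0.6, -0.2, -0.4]
grip_width: 0.0548
gripper_force: 0.0
```

```bash
python3 cap.py red .083
```

```text
pose [ 0.5568 -0.2223  0.1805] -82.59
[432, 13, 65, 60, 1544] [464.2  41.7] world [ 0.6761 -0.2948] tool [0.1088 0.0872]
[418, 35, 20, 17, 137] [426.   41.6] world [ 0.6725 -0.271 ] tool [0.1084 0.0632]
[316, 196, 23, 25, 222] [328.8 210.2] world [ 0.5553 -0.2261] tool [-0.002   0.0035]
[0, 276, 23, 22, 334] [ 10.6 287. ] world [0.454  0.0248] tool [-0.0701 -0.2583]
```

jog_arm([
  [0,-0.0005,-0.035],
  [0,0,-0.035],
  [0,0,-0.03],
  [0,0,-0.017],
  [0,0,0],
], hand=[0.055,0.055,0.055,0.055,0.055], yaw=[0,0,0,0,0])

```text
time_s: 45.62
position: [0.5563, -0.2227, 0.0622]
tool_rot: [[0.992, 0.129, -0.002], [0.129, -0.992, 0.001], [-0.002, -0.001, -1.0]]
ft_force: [0.6, 0.1, 0.6]
grip_width: 0.055
gripper_force: 0.0
```

jog_arm([
  [0,0,0],
  [0,0,0],
  [0,0,0],
  [0,0,0],
  [0,0,0],
], hand=[0.0,0.0,0.0,0.0,0.0], yaw=[0,0,0,0,0])

```text
time_s: 46.25
position: [0.5571, -0.2233, 0.064]
tool_rot: [[0.992, 0.128, 0.002], [0.128, -0.992, -0.001], [0.001, 0.001, -1.0]]
ft_force: [-0.9, -0.0, 5.6]
grip_width: 0.0211
gripper_force: 49.1
```

jog_arm([
  [0,0,0],
  [0,0,0],
  [0,0,0],
  [0,0,0],
  [0,0,0.005],
], hand=[0.0,0.0,0.0,0.0,0.0], yaw=[0,0,0,0,0])

```text
time_s: 46.88
position: [0.5565, -0.223, 0.0681]
tool_rot: [[0.992, 0.128, -0.0], [0.128, -0.992, 0.0], [-0.0, -0.0, -1.0]]
ft_force: [0.4, 0.3, -1.0]
grip_width: 0.0212
gripper_force: 48.9
```

jog_arm([
  [0,0,0.04],
  [0,0,0.055],
  [0,0,0.055],
  [0.0106,0.043,0],
  [0.0106,0.043,0],
], hand=[0.0,0.0,0.0,0.0,0.0], yaw=[0,0,0,0,0])

```text
time_s: 47.5
position: [0.5779, -0.1363, 0.2188]
tool_rot: [[0.992, 0.127, 0.001], [0.127, -0.992, -0.0], [0.001, 0.0, -1.0]]
ft_force: [0.5, -1.3, -0.7]
grip_width: 0.0212
gripper_force: 49.1
```

jog_arm([
  [0.0106,0.043,0],
  [0.0106,0.043,0],
  [0.0106,0.043,0],
  [0.0105,0.0427,0],
  [0,0,0],
], hand=[0.0,0.0,0.0,0.0,0.0], yaw=[0,0,0,0,0])

```text
time_s: 48.12
position: [0.6202, 0.0373, 0.2179]
tool_rot: [[0.991, 0.132, -0.0], [0.132, -0.991, 0.0], [-0.0, -0.0, -1.0]]
ft_force: [-0.5, -0.7, -0.0]
grip_width: 0.0211
gripper_force: 49.1
```

jog_arm([
  [0,0,0],
  [0,0,0],
  [0,0,-0.02],
  [0,0,-0.01],
  [0,0,0],
], hand=[0.0,0.0,0.0,0.0,0.0], yaw=[0,0,0,0,0])

```text
time_s: 48.75
position: [0.62, 0.0341, 0.1875]
tool_rot: [[0.992, 0.128, -0.001], [0.128, -0.992, 0.0], [-0.001, -0.0, -1.0]]
ft_force: [0.4, 0.5, -0.5]
grip_width: 0.0213
gripper_force: 49.1
```

jog_arm([
  [0,0,-0.007],
  [0,0,-0.006],
  [0,0,-0.004],
  [0,0,-0.003],
  [0,0,-0.001],
], hand=[0.0,0.0,0.0,0.0,0.0], yaw=[0,0,0,0,0])

```text
time_s: 49.38
position: [0.6208, 0.0346, 0.1699]
tool_rot: [[0.992, 0.129, 0.004], [0.129, -0.992, -0.001], [0.004, 0.001, -1.0]]
ft_force: [-5.5, -0.7, 21.6]
grip_width: 0.0212
gripper_force: 51.3
```

jog_arm([
  [0,0,-0.001],
  [0,0,0],
  [0,0,0],
  [0,0,0],
  [0,0,0],
], hand=[0.0,0.0,0.0,0.0,0.0], yaw=[0,0,0,0,0])

```text
time_s: 50.0
position: [0.6208, 0.0346, 0.1698]
tool_rot: [[0.992, 0.129, 0.005], [0.129, -0.992, -0.001], [0.005, 0.002, -1.0]]
ft_force: [-5.6, 0.1, 23.9]
grip_width: 0.0213
gripper_force: 51.7
```

On the stop (24 N). Holding, then lifting and checking the tray.

jog_arm([
  [0,0,0],
  [0,0,0],
  [0,0,0],
  [0,0,0],
  [0,0,0],
], hand=[0.0,0.0,0.0,0.0,0.0], yaw=[0,0,0,0,0])

```text
time_s: 50.62
position: [0.6208, 0.0346, 0.1698]
tool_rot: [[0.992, 0.129, 0.005], [0.129, -0.992, -0.001], [0.005, 0.002, -1.0]]
ft_force: [-6.0, 0.1, 23.5]
grip_width: 0.0212
gripper_force: 51.7
```

jog_arm([
  [0,0,0],
  [0,0,0],
  [0,0,0],
  [0,0,0],
  [0,0,0],
], hand=[0.0,0.0,0.0,0.0,0.0], yaw=[0,0,0,0,0])

```text
time_s: 51.25
position: [0.6208, 0.0346, 0.1698]
tool_rot: [[0.992, 0.129, 0.005], [0.129, -0.992, -0.001], [0.005, 0.002, -1.0]]
ft_force: [-6.7, -0.2, 23.6]
grip_width: 0.0213
gripper_force: 51.7
```

jog_arm([
  [0,0,0],
  [0,0,0],
  [0,0,0],
  [0,0,0],
  [0,0,0],
], hand=[0.0,0.0,0.0,0.0,0.0], yaw=[0,0,0,0,0])

```text
time_s: 51.88
position: [0.6208, 0.0346, 0.1698]
tool_rot: [[0.992, 0.129, 0.005], [0.129, -0.992, -0.001], [0.005, 0.002, -1.0]]
ft_force: [-5.8, 0.1, 23.5]
grip_width: 0.0212
gripper_force: 51.7
```

jog_arm([
  [0,0,0],
  [0,0,0],
  [0,0,0],
  [0,0,0],
  [0,0,0],
], hand=[0.0,0.0,0.0,0.0,0.0], yaw=[0,0,0,0,0])

```text
time_s: 52.5
position: [0.6208, 0.0346, 0.1699]
tool_rot: [[0.992, 0.129, 0.005], [0.129, -0.992, -0.001], [0.005, 0.002, -1.0]]
ft_force: [-6.6, 0.1, 23.5]
grip_width: 0.0215
gripper_force: 51.7
```

jog_arm([
  [0,0,0.01],
  [0,0,0.03],
  [0,0,0.017],
  [0,0,0],
  [0,0,0],
], hand=[0.0,0.0,0.0,0.0,0.0], yaw=[0,0,0,0,0])

```text
time_s: 53.12
position: [0.6199, 0.0347, 0.2218]
tool_rot: [[0.992, 0.128, -0.002], [0.128, -0.992, 0.0], [-0.002, -0.001, -1.0]]
ft_force: [-0.1, -0.2, 0.3]
grip_width: 0.0215
gripper_force: 49.4
```

```bash
python3 tray.py
```

```text
yel [[0.4545, 0.2613], [0.4565, 0.2182]]
blue [[0.5, 0.2199], [0.5001, 0.2604], [0.4957, 0.2471]]
red [[0.5423, 0.2643], [0.5446, 0.2219]]
spacing 0.043197306332978365 0.0447887222970488 angle 2.210527998596645
white [0.4112 0.2384]
yellow [0.4552 0.2401]
blue [0.4992 0.2418]
red [0.5431 0.2435]
[0.61983228 0.03469564 0.22178315] [ 0.18970193 -0.13460976 -0.49423663] 0.021265999986146474 -82.61991534605808
```

jog_arm([
  [-0.0127,0.0348,0],
  [-0.0127,0.0348,0],
  [-0.0127,0.0348,0],
  [-0.0127,0.0348,0],
  [-0.0127,0.0348,-0.028],
], hand=[0.0,0.0,0.0,0.0,0.0], yaw=[-0.018,-0.018,-0.018,-0.018,-0.018])

```text
time_s: 53.8
position: [0.5568, 0.2099, 0.1955]
tool_rot: [[0.999, 0.038, 0.003], [0.038, -0.999, 0.001], [0.003, -0.0, -1.0]]
ft_force: [0.2, -0.2, -0.7]
grip_width: 0.0209
gripper_force: 49.4
```

jog_arm([
  [-0.0125,0.0345,-0.03],
  [0,0,0],
  [0,0,0],
  [0,0,0],
  [0,0,0],
], hand=[0.0,0.0,0.0,0.0,0.0], yaw=[0,0,0,0,0])

```text
time_s: 54.42
position: [0.5447, 0.2425, 0.1655]
tool_rot: [[0.999, 0.038, 0.001], [0.038, -0.999, 0.0], [0.001, -0.0, -1.0]]
ft_force: [-0.0, 0.5, -1.1]
grip_width: 0.0213
gripper_force: 49.3
```

```bash
python3 well.py
```

```text
pose [0.5446 0.2426 0.1654] -87.83
blue [367, 0, 119, 54, 4718] tool [0.1256 0.0704]
blue [631, 52, 9, 19, 88] tool [0.1046 0.2346]
blue [610, 106, 30, 30, 193] tool [0.0633 0.2322]
blue [622, 116, 18, 21, 115] tool [0.0568 0.2429]
blue [582, 126, 58, 65, 2101] tool [0.0297 0.2325]
blue [544, 182, 46, 19, 70] tool [0.0033 0.1981]
blue [346, 235, 9, 18, 117] tool [-0.0401  0.0214]
blue [294, 236, 8, 11, 83] tool [-0.0397 -0.0218]
red [291, 183, 11, 28, 287] tool [-0.001  -0.0217]
red [346, 183, 11, 28, 282] tool [-0.001   0.0212]
red [300, 288, 52, 45, 1566] tool [-0.1074  0.0013]
red [598, 316, 42, 68, 1235] tool [-0.1525  0.2977]
yel [542, 259, 77, 87, 2497] tool [-0.0979  0.2307]
expected well px [324.85408589 197.09279444]
dark [573, 28, 67, 136, 851] [607.3  97.2] [0.0781 0.2158]
dark [289, 156, 69, 10, 606] [323.  160.1] [ 0.028  -0.0005]
dark [309, 181, 32, 32, 791] [324.6 196.1] [-0.0009  0.0007]
dark [543, 186, 44, 28, 660] [564.  200.1] [-0.0042  0.1971]
dark [494, 231, 118, 111, 4517] [541.2 270.9] [-0.0697  0.1911]
dark [559, 284, 48, 43, 556] [574.7 301.8] [-0.103   0.2317]
```

jog_arm([
  [0.0005,0,-0.03],
  [0,0,-0.03],
  [0,0,-0.007],
  [0,0,-0.007],
  [0,0,-0.004],
], hand=[0.0,0.0,0.0,0.0,0.0], yaw=[0,0,0,0,0])

```text
time_s: 55.1
position: [0.5451, 0.2432, 0.0876]
tool_rot: [[0.999, 0.039, 0.001], [0.039, -0.999, 0.0], [0.001, -0.0, -1.0]]
ft_force: [-0.5, 0.4, 0.3]
grip_width: 0.0214
gripper_force: 49.3
```

jog_arm([
  [0,0,-0.003],
  [0,0,0],
  [0,0,0],
  [0,0,0],
  [0,0,0],
], hand=[0.0,0.0,0.0,0.0,0.0], yaw=[0,0,0,0,0])

```text
time_s: 55.72
position: [0.5447, 0.2431, 0.0841]
tool_rot: [[0.999, 0.039, 0.0], [0.039, -0.999, 0.0], [0.0, -0.0, -1.0]]
ft_force: [-0.5, 0.1, -0.2]
grip_width: 0.0215
gripper_force: 49.3
```

jog_arm([
  [0,0,-0.008],
  [0,0,-0.007],
  [0,0,-0.0035],
  [0,0,-0.002],
  [0,0,0],
], hand=[0.0,0.0,0.0,0.0,0.0], yaw=[0,0,0,0,0])

```text
time_s: 56.35
position: [0.5447, 0.2431, 0.064]
tool_rot: [[0.999, 0.039, 0.0], [0.039, -0.999, -0.0], [0.0, 0.0, -1.0]]
ft_force: [-1.8, -0.5, 4.3]
grip_width: 0.0214
gripper_force: 49.8
```

jog_arm([
  [0,0,-0.0005],
  [0,0,0],
  [0,0,0],
  [0,0,0],
  [0,0,0.005],
], hand=[0.0,0.0,0.03,0.05,0.05], yaw=[0,0,0,0,0])

```text
time_s: 56.98
position: [0.5445, 0.2431, 0.0678]
tool_rot: [[0.999, 0.039, -0.001], [0.039, -0.999, -0.0], [-0.001, 0.0, -1.0]]
ft_force: [-0.4, 0.1, -0.7]
grip_width: 0.0502
gripper_force: 0.0
```

jog_arm([
  [0,0,0.03],
  [0,0,0.06],
  [0,0,0.06],
  [0,0,0],
  [0,0,0],
], hand=[0.055,0.055,0.055,0.055,0.055], yaw=[0,0,0,0,0])

```text
time_s: 57.6
position: [0.5443, 0.2431, 0.2175]
tool_rot: [[0.999, 0.039, -0.001], [0.039, -0.999, -0.0], [-0.001, 0.0, -1.0]]
ft_force: [0.1, -0.1, -0.8]
grip_width: 0.0552
gripper_force: 0.0
```

Run:
```python
from h import *
# cap heights: compare two views: side-cam caps of each vial vs expected position at cap-top .083
c,sd=shot('side'); cv2.imwrite('pics/b_s.png',sd)
for n,p in(('white',(.4118,.238)),('blue',(.500,.2414)),('red',(.544,.2431))):
    print(n,proj(c,[(*p,.083),(*p,.093)]).round(1).tolist())
hsv=cv2.cvtColor(sd,cv2.COLOR_BGR2HSV);H,S,V=[hsv[:,:,i].astype(int) for i in range(3)]
for k,m in(('blue',(H>100)&(H<128)&(S>110)&(V>50)),('red',((H<6)|(H>172))&(S>110)&(V>50)),('white',(V>165)&(S<40))):
    q=m.astype(np.uint8); q[200:]=0;q[:130]=0; q[:,:205]=0;q[:,300:]=0
    n,l,st,ce=cv2.connectedComponentsWithStats(q)
    for i in range(1,n):
        if st[i,4]>8: print(k,st[i].tolist(),ce[i].round(1))
print(env.observe()['position'])
```

```text
white [[224.3, 163.5], [223.8, 160.4]]
blue [[257.0, 155.5], [256.7, 152.4]]
red [[272.9, 151.6], [272.7, 148.5]]
blue [256, 172, 9, 4, 21] [260.1 173.3]
red [272, 168, 9, 4, 23] [275.7 169.3]
red [259, 195, 13, 5, 42] [264.  197.5]
[0.54419998 0.24299362 0.21679409]
```

Red seated (4.3 N at the predicted height). Going back above the key in the switch and checking the vials from the side view.

jog_arm([
  [-0.0138,-0.0372,0],
  [-0.0138,-0.0372,0],
  [-0.0138,-0.0372,0],
  [-0.0138,-0.0372,0],
  [-0.0138,-0.0372,0],
], hand=[0.05,0.05,0.05,0.05,0.05], yaw=[-0.15,-0.15,-0.15,-0.15,-0.15])

```text
time_s: 58.28
position: [0.4747, 0.0561, 0.2167]
tool_rot: [[0.754, -0.656, -0.003], [-0.656, -0.754, 0.0], [-0.002, 0.002, -1.0]]
ft_force: [1.0, 0.1, 0.6]
grip_width: 0.0502
gripper_force: 0.0
```

jog_arm([
  [-0.0134,-0.0371,0],
  [0,0,0],
  [0,0,0],
  [0,0,0],
  [0,0,0],
], hand=[0.05,0.05,0.05,0.05,0.05], yaw=[-0.149,0,0,0,0])

```text
time_s: 58.9
position: [0.4624, 0.0207, 0.2178]
tool_rot: [[0.653, -0.757, -0.0], [-0.757, -0.653, 0.0], [-0.0, 0.0, -1.0]]
ft_force: [0.8, 1.1, -0.1]
grip_width: 0.0503
gripper_force: 0.0
```

```bash
python3 cap.py red .136
python3 - <<'E'
from h import *
c,sd=shot('side'); c2,t=shot('top'); cv2.imwrite('pics/c_s.png',sd); cv2.imwrite('pics/c_t.png',t)
o=cv2.imread('pics/side0.png')
for n,p in(('white',(.4118,.238)),('blue',(.500,.2414)),('red',(.544,.2431))):
    for z in(.083,.060):
        u,v=proj(c,[(*p,z)])[0].astype(int); print(n,z,(u,v),'now',sd[v-1:v+2,u-1:u+2].mean((0,1)).round(),'before',o[v-1:v+2,u-1:u+2].mean((0,1)).round())
    u,v=proj(c2,[(*p,.083)])[0].astype(int);print('  top',(u,v),t[v-2:v+3,u-3:u+4].mean((0,1)).round(), t[v,u-5:u+6].tolist()[::2])
E
```

```text
pose [0.4624 0.0206 0.2179] -139.21
[315, 176, 23, 59, 823] [326.5 204.5] world [0.4667 0.0132] tool [0.0084 0.0015]
[112, 266, 21, 17, 151] [122.  273.9] world [0.5435 0.1495] tool [-0.0446 -0.1456]
white 0.083 (np.int64(224), np.int64(163)) now [103. 104. 106.] before [134. 138. 141.]
white 0.06 (np.int64(225), np.int64(170)) now [74. 75. 74.] before [130. 133. 135.]
  top (np.int64(215), np.int64(273)) [47. 47. 46.] [[48, 49, 47], [50, 51, 48], [49, 47, 46], [47, 46, 45], [48, 48, 47], [49, 48, 49]]
blue 0.083 (np.int64(257), np.int64(155)) now [34. 30. 29.] before [136. 139. 143.]
blue 0.06 (np.int64(257), np.int64(162)) now [23. 20. 20.] before [120. 109. 105.]
  top (np.int64(213), np.int64(232)) [27. 27. 27.] [[28, 27, 28], [24, 23, 24], [25, 22, 23], [28, 28, 26], [27, 28, 26], [25, 27, 25]]
red 0.083 (np.int64(272), np.int64(151)) now [40. 37. 36.] before [134. 138. 141.]
red 0.06 (np.int64(273), np.int64(158)) now [47. 45. 43.] before [101. 105. 125.]
  top (np.int64(212), np.int64(212)) [30. 30. 30.] [[31, 32, 33], [28, 30, 31], [28, 27, 28], [29, 29, 27], [31, 31, 31], [48, 49, 54]]
```

Run:
```python
from h import *
for f in('a_t','top_tray','c_t'):
    t=cv2.imread(f'pics/{f}.png'); c=cam('top')
    hsv=cv2.cvtColor(t,cv2.COLOR_BGR2HSV);H,S,V=[hsv[:,:,i].astype(int) for i in range(3)]
    for k,m in(('yel',(H>20)&(H<33)&(S>110)&(V>50)),('blue',(H>100)&(H<128)&(S>110)&(V>40)),('red',((H<6)|(H>172))&(S>110)&(V>40))):
        q=m.astype(np.uint8); q[:165]=0;q[340:]=0;q[:,:120]=0;q[:,275:]=0
        n,l,st,ce=cv2.connectedComponentsWithStats(q)
        for i in range(1,n):
            if st[i,4]>8: print(f,k,st[i].tolist(),ce[i].round(1),onz(c,*ce[i],.038).round(3)[:2],onz(c,*ce[i],.083).round(3)[:2])
```

```text
a_t yel [208, 247, 5, 11, 46] [209.8 252.2] [0.455 0.261] [0.458 0.249]
a_t yel [227, 246, 4, 11, 43] [228.5 251.1] [0.457 0.218] [0.46  0.208]
a_t blue [226, 227, 4, 11, 41] [227.5 232.1] [0.5  0.22] [0.501 0.21 ]
a_t blue [207, 228, 4, 11, 36] [208.8 232.6] [0.499 0.263] [0.5   0.251]
a_t red [206, 209, 5, 11, 37] [208.2 213.9] [0.542 0.264] [0.541 0.252]
a_t red [225, 208, 4, 10, 40] [226.5 212.5] [0.545 0.222] [0.543 0.212]
top_tray yel [208, 247, 5, 11, 46] [209.8 252.2] [0.455 0.261] [0.458 0.249]
top_tray yel [227, 246, 4, 11, 43] [228.5 251.1] [0.457 0.218] [0.46  0.208]
top_tray blue [226, 227, 4, 11, 40] [227.5 232. ] [0.5  0.22] [0.501 0.21 ]
top_tray blue [208, 228, 7, 11, 37] [209.9 232. ] [0.501 0.261] [0.502 0.249]
top_tray blue [214, 231, 4, 7, 17] [215.8 234.1] [0.496 0.247] [0.497 0.236]
top_tray red [206, 209, 5, 11, 39] [208.2 213.8] [0.542 0.264] [0.541 0.252]
top_tray red [225, 208, 4, 10, 40] [226.5 212.5] [0.545 0.222] [0.543 0.212]
c_t yel [200, 241, 5, 11, 49] [202.1 246. ] [0.469 0.279] [0.471 0.266]
c_t yel [219, 241, 4, 10, 36] [220.7 245.3] [0.47  0.236] [0.472 0.225]
c_t blue [200, 221, 8, 12, 59] [203.  226.2] [0.514 0.276] [0.514 0.264]
c_t blue [218, 222, 4, 10, 33] [219.8 226.2] [0.513 0.238] [0.514 0.227]
c_t red [199, 201, 8, 13, 64] [201.7 206.5] [0.559 0.279] [0.557 0.266]
c_t red [218, 202, 4, 11, 37] [219.3 207.1] [0.557 0.238] [0.555 0.228]
```

The tray was knocked about (+14, +18) mm after the last placing, and the vials moved with it. The key bow is centred in the hand, so I'm going down to grip it.

jog_arm([
  [0,0,-0.035],
  [0,0,-0.035],
  [0,0,-0.02],
  [0,0,-0.007],
  [0,0,0],
], hand=[0.05,0.05,0.05,0.05,0.05], yaw=[0,0,0,0,0], grip_force=60)

```text
time_s: 59.68
position: [0.4625, 0.0201, 0.1212]
tool_rot: [[0.652, -0.758, 0.0], [-0.758, -0.652, -0.0], [0.0, -0.0, -1.0]]
ft_force: [0.2, -0.4, -0.2]
grip_width: 0.0501
gripper_force: 0.0
```

jog_arm([
  [0,0,0],
  [0,0,0],
  [0,0,0],
  [0,0,0],
  [0,0,0],
], hand=[0.0,0.0,0.0,0.0,0.0], yaw=[0,0,0,0,0])

```text
time_s: 60.3
position: [0.4624, 0.0199, 0.1217]
tool_rot: [[0.652, -0.758, 0.001], [-0.758, -0.652, -0.0], [0.001, -0.0, -1.0]]
ft_force: [-2.6, -0.9, 6.9]
grip_width: 0.0091
gripper_force: 59.6
```

jog_arm([
  [0,0,0],
  [0,0,0],
  [0,0,0],
  [0,0,0],
  [0,0,0],
], hand=[0.0,0.0,0.0,0.0,0.0], yaw=[0,0,0,0,0])

```text
time_s: 60.92
position: [0.4624, 0.0199, 0.1217]
tool_rot: [[0.652, -0.758, 0.001], [-0.758, -0.652, -0.0], [0.001, -0.0, -1.0]]
ft_force: [-2.4, -0.8, 6.1]
grip_width: 0.0093
gripper_force: 59.6
```

jog_arm([
  [0,0,0],
  [0,0,0],
  [0,0,0],
  [0,0,0],
  [0,0,0],
], hand=[0.0,0.0,0.0,0.0,0.0], yaw=[0.12,0.12,0.12,0.12,0.12])

```text
time_s: 61.55
position: [0.4627, 0.0199, 0.1217]
tool_rot: [[0.967, -0.254, 0.002], [-0.254, -0.967, -0.0], [0.002, -0.0, -1.0]]
ft_force: [0.0, 0.5, 4.5]
grip_width: 0.0091
gripper_force: 59.6
```

jog_arm([
  [0,0,0],
  [0,0,0],
  [0,0,0],
  [0,0,0],
  [0,0,0],
], hand=[0.0,0.0,0.0,0.0,0.0], yaw=[0.12,0.12,0.12,0.12,0.12])

```text
time_s: 62.18
position: [0.4627, 0.0203, 0.1217]
tool_rot: [[0.942, 0.337, 0.002], [0.337, -0.942, 0.001], [0.002, 0.0, -1.0]]
ft_force: [-0.5, 2.5, 4.2]
grip_width: 0.009
gripper_force: 59.6
```

jog_arm([
  [0,0,0],
  [0,0,0],
  [0,0,0],
  [0,0,0],
  [0,0,0],
], hand=[0.0,0.0,0.0,0.0,0.0], yaw=[0.08,0,0,0,0])

```text
time_s: 62.8
position: [0.4627, 0.0204, 0.1217]
tool_rot: [[0.913, 0.407, 0.002], [0.407, -0.913, 0.001], [0.002, 0.0, -1.0]]
ft_force: [-0.4, 2.0, 4.2]
grip_width: 0.009
gripper_force: 59.6
```

Run:
```python
from h import *
s=env.observe(); print(s['position'],np.degrees(np.arctan2(*s['tool_rot'][1::-1,1])),s['ft_force'],s['wrist_torque'])
```

```text
[0.46269351 0.02035091 0.12166174] -65.95898531195877 [-0.44377874  2.03387659  4.20662728] [ 0.45275943  0.09695123 -0.01207448]
```

jog_arm([
  [0,0,0],
  [0,0,0],
  [0,0,0],
  [0,0,0],
  [0,0,0],
], hand=[0.0,0.0,0.0,0.0,0.0], yaw=[0.04,0,0,0,0])

```text
time_s: 63.42
position: [0.4627, 0.0204, 0.1217]
tool_rot: [[0.896, 0.444, 0.002], [0.444, -0.896, 0.001], [0.002, 0.0, -1.0]]
ft_force: [-0.3, 1.6, 4.6]
grip_width: 0.009
gripper_force: 59.6
```

Run:
```python
from h import *
s=env.observe(); print(s['position'],np.degrees(np.arctan2(*s['tool_rot'][1::-1,1])),s['ft_force'],s['wrist_torque'])
```

```text
[0.46268014 0.02037913 0.12165522] -63.669100639078295 [-0.32894527  1.55285301  4.55914066] [ 0.49303695  0.04260953 -0.02470131]
```

jog_arm([
  [0,0,0],
  [0,0,0],
  [0,0,0],
  [0,0,0],
  [0,0,0],
], hand=[0.0,0.0,0.0,0.0,0.0], yaw=[0.06,0,0,0,0])

```text
time_s: 64.05
position: [0.4626, 0.0204, 0.1216]
tool_rot: [[0.868, 0.496, 0.001], [0.496, -0.868, 0.001], [0.002, 0.0, -1.0]]
ft_force: [-0.3, 1.8, 5.2]
grip_width: 0.009
gripper_force: 59.7
```

Run:
```python
from h import *
s=env.observe(); print(s['position'],np.degrees(np.arctan2(*s['tool_rot'][1::-1,1])),s['ft_force'],s['wrist_torque'])
```

```text
[0.46261904 0.02036689 0.12164973] -60.24216291802832 [-0.27511231  1.80121882  5.24814795] [ 0.48618154  0.09748574 -0.0957267 ]
```

jog_arm([
  [0,0,0],
  [0,0,0],
  [0,0,0],
  [0,0,0],
  [0,0,0],
], hand=[0.0,0.0,0.0,0.0,0.0], yaw=[0.03,0,0,0,0])

```text
time_s: 64.68
position: [0.4626, 0.0204, 0.1216]
tool_rot: [[0.853, 0.522, 0.001], [0.522, -0.853, 0.001], [0.001, 0.0, -1.0]]
ft_force: [-1.5, 2.8, 5.8]
grip_width: 0.009
gripper_force: 59.7
```

Run:
```python
from h import *
s=env.observe(); print(s['position'],np.degrees(np.arctan2(*s['tool_rot'][1::-1,1])),s['ft_force'],s['wrist_torque'])
```

```text
[0.46257308 0.02036759 0.12164907] -58.5401252397161 [-1.50853768  2.76606058  5.75298156] [ 0.50264322  0.12792474 -0.23473904]
```

Hard stop reached (−0.23 N m), so the switch is off. Centring the key in its play and drawing it out.

jog_arm([
  [0,0,0],
  [0,0,0],
  [0,0,0],
  [0,0,0.002],
  [0,0,0.004],
], hand=[0.0,0.0,0.0,0.0,0.0], yaw=[-0.1,-0.1,0,0,0])

```text
time_s: 65.3
position: [0.4621, 0.0201, 0.127]
tool_rot: [[0.939, 0.343, -0.001], [0.343, -0.939, 0.0], [-0.001, -0.0, -1.0]]
ft_force: [-1.0, 0.1, -0.5]
grip_width: 0.0091
gripper_force: 58.8
```

jog_arm([
  [0,0,0.006],
  [0,0,0.01],
  [0,0,0.02],
  [0,0,0.038],
  [0,0,0],
], hand=[0.0,0.0,0.0,0.0,0.0], yaw=[0,0,0,0,0])

```text
time_s: 65.92
position: [0.4634, 0.0199, 0.2038]
tool_rot: [[0.939, 0.343, 0.006], [0.343, -0.939, -0.001], [0.005, 0.003, -1.0]]
ft_force: [-0.4, 0.4, -0.9]
grip_width: 0.0089
gripper_force: 58.8
```

jog_arm([
  [0,0,0],
  [0,0,0],
  [0,0,0],
  [0,0,0],
  [0,0,0],
], hand=[0.0,0.0,0.0,0.0,0.0], yaw=[0,0,0,0,0])

```text
time_s: 66.55
position: [0.4623, 0.02, 0.2009]
tool_rot: [[0.939, 0.343, -0.0], [0.343, -0.939, 0.0], [-0.0, -0.0, -1.0]]
ft_force: [0.1, 0.3, 0.6]
grip_width: 0.0091
gripper_force: 58.8
```

Run:
```python
from h import *
c,im=shot('wrist'); s=env.observe(); R=s['tool_rot'];p=s['position']; print(p,np.degrees(np.arctan2(*R[1::-1,1])),s['ft_force'],s['wrist_torque'],s['grip_width'])
cv2.imwrite('pics/w20.png',im)
old=cv2.imread('pics/w3.png')
# red small dot vs slot; compare edges with w3 (same kind of view): slot dark blob, red marks, key
for n,I in(('now',im),('w3',old)):
    hsv=cv2.cvtColor(I,cv2.COLOR_BGR2HSV);H,S,V=[hsv[:,:,i].astype(int) for i in range(3)]
    red=(((H<8)|(H>170))&(S>90)&(V>40)).astype(np.uint8); dk=(V<45).astype(np.uint8); grn=((H>55)&(H<90)&(S>80)).astype(np.uint8)
    for k,m,mn in(('red',red,5),('dark',dk,60),('green',grn,5)):
        nn,l,st,ce=cv2.connectedComponentsWithStats(m)
        for i in range(1,nn):
            if mn<=st[i,4]<3000 and 270<ce[i][0]<380 and 120<ce[i][1]<290: print(n,k,st[i].tolist(),ce[i].round(1))
```

```text
[0.46227941 0.02003789 0.20093639] -69.95979297141164 [ 0.13531733 -0.63541077 -0.75990885] [-0.0141677   0.04453398  0.01693994] 0.009364433988648955
now red [325, 154, 2, 9, 17] [325.5 157.8]
now red [324, 181, 3, 4, 10] [325.  182.8]
now red [310, 228, 33, 104, 2290] [325.4 279. ]
now dark [281, 135, 86, 18, 654] [322.9 139.9]
now dark [264, 157, 21, 37, 424] [274.9 177.3]
now dark [299, 165, 52, 35, 622] [322.5 177.2]
now dark [321, 191, 9, 19, 165] [325.  199.9]
now green [352, 173, 6, 4, 11] [354.7 174.5]
w3 red [319, 155, 2, 8, 16] [319.5 158.5]
w3 red [318, 182, 3, 4, 11] [318.9 183.6]
w3 red [309, 228, 33, 105, 2353] [325.3 279.9]
w3 dark [275, 136, 86, 18, 640] [318.3 140. ]
w3 dark [293, 166, 53, 35, 591] [317.3 177.9]
w3 dark [315, 192, 9, 19, 162] [319.  200.6]
w3 green [346, 174, 7, 4, 12] [349.  175.3]
```

The switch marks read off: dot, slot and red mark are all at u≈325. The key sits in the hand as before. Returning it to the stand.

jog_arm([
  [0.0204,-0.0208,0],
  [0.0204,-0.0208,0],
  [0.0204,-0.0208,0],
  [0.0204,-0.0208,0],
  [0.0204,-0.0208,0],
], hand=[0.0,0.0,0.0,0.0,0.0], yaw=[0.1134,0.1134,0.1134,0.1134,0.1134])

```text
time_s: 67.22
position: [0.5649, -0.0847, 0.2009]
tool_rot: [[0.605, 0.796, -0.0], [0.796, -0.605, 0.0], [-0.0, -0.0, -1.0]]
ft_force: [-0.2, 0.3, 0.0]
grip_width: 0.0092
gripper_force: 58.7
```

jog_arm([
  [0.0204,-0.0208,0],
  [0.0204,-0.0208,0],
  [0.0204,-0.0208,0],
  [0.0204,-0.0208,0],
  [0.0204,-0.0208,0],
], hand=[0.0,0.0,0.0,0.0,0.0], yaw=[0.1134,0.1134,0.1134,0.1134,0.1134])

```text
time_s: 67.85
position: [0.6669, -0.1886, 0.2008]
tool_rot: [[0.083, 0.997, -0.0], [0.997, -0.083, 0.0], [0.0, -0.0, -1.0]]
ft_force: [-0.4, 0.5, -0.7]
grip_width: 0.0089
gripper_force: 58.7
```

jog_arm([
  [0,0,-0.03],
  [0,0,-0.02],
  [0,0,0],
  [0,0,0],
  [0,0,0],
], hand=[0.0,0.0,0.0,0.0,0.0], yaw=[0,0,0,0,0])

```text
time_s: 68.47
position: [0.6667, -0.1881, 0.1523]
tool_rot: [[0.087, 0.996, 0.002], [0.996, -0.087, -0.001], [-0.001, 0.002, -1.0]]
ft_force: [-0.3, -0.1, -0.1]
grip_width: 0.0092
gripper_force: 58.8
```

Run:
```python
from h import *
c,im=shot('wrist'); s=env.observe(); R=s['tool_rot'];p=s['position']; print(p,np.degrees(np.arctan2(*R[1::-1,1])),s['ft_force'])
cv2.imwrite('pics/w21.png',im)
hsv=cv2.cvtColor(im,cv2.COLOR_BGR2HSV);H,S,V=[hsv[:,:,i].astype(int) for i in range(3)]
wood=((H>5)&(H<20)&(S>90)).astype(np.uint8); wood[:, :270]=0; wood[:,390:]=0; wood[:120]=0
n,l,st,ce=cv2.connectedComponentsWithStats(wood)
for i in range(1,n):
    if st[i,4]>40: print('wood',st[i].tolist(),ce[i].round(1))
m=(V<40).astype(np.uint8); n,l,st,ce=cv2.connectedComponentsWithStats(m)
for i in range(1,n):
    if 30<st[i,4]<1500 and 280<ce[i][0]<370 and 130<ce[i][1]<270: print('dark',st[i].tolist(),ce[i].round(1),(R.T@(onz(c,*ce[i],.032)-p)).round(4)[:2])
red=(((H<8)|(H>170))&(S>90)&(V>40)).astype(np.uint8); n,l,st,ce=cv2.connectedComponentsWithStats(red)
for i in range(1,n):
    if 60<st[i,4] and 280<ce[i][0]<370: print('red',st[i].tolist(),ce[i].round(1))
```

```text
[ 0.66657847 -0.18803361  0.15209185] -4.9803308896072265 [ 0.25663257 -0.34615963  0.0185443 ]
wood [301, 159, 47, 68, 2793] [323.9 192. ]
dark [305, 159, 41, 8, 141] [327.8 162.3] [0.0266 0.002 ]
dark [320, 189, 9, 18, 138] [323.6 197.7] [-0.001  -0.0012]
red [310, 228, 36, 141, 3152] [327.1 295.3]
```

Run:
```python
from h import *
import time
for k in range(2):
    c,im=shot('wrist'); s=env.observe(); R=s['tool_rot'];p=s['position']; print(p,R[:,2].round(4))
    hsv=cv2.cvtColor(im,cv2.COLOR_BGR2HSV);V=hsv[:,:,2]
    m=(V<40).astype(np.uint8); n,l,st,ce=cv2.connectedComponentsWithStats(m)
    for i in range(1,n):
        if 80<st[i,4]<400 and 300<ce[i][0]<350 and 180<ce[i][1]<220: print('dark',st[i].tolist(),ce[i].round(1),(R.T@(onz(c,*ce[i],.032)-p)).round(4)[:2])
# keyhole as seen in w20 when aligned
e=env.calibration('wrist'); M=np.array(e['hand_eye']); cc=dict(e,position=M[:3,3],rotation=M[:3,:3]); o,d=ray(cc,325,199.9); print('keyhole aligned, tool frame',(o+d*(.115-o[2])/d[2]).round(4))
```

```text
[ 0.66652336 -0.18800073  0.15189613] [ 1.3e-03 -6.0e-04 -1.0e+00]
dark [320, 189, 9, 18, 141] [323.8 197.7] [-0.0009 -0.001 ]
[ 0.66643935 -0.18798753  0.15169207] [ 9.e-04 -5.e-04 -1.e+00]
dark [320, 189, 9, 18, 135] [323.8 197.9] [-0.001  -0.0009]
keyhole aligned, tool frame [-0.001  -0.0002  0.115 ]
```

Slot and key line up within 0.5 mm. Lowering.

jog_arm([
  [-0.0003,0,-0.03],
  [0,0,-0.024],
  [0,0,-0.004],
  [0,0,-0.004],
  [0,0,-0.004],
], hand=[0.0,0.0,0.0,0.0,0.0], yaw=[0,0,0,0,0])

```text
time_s: 69.25
position: [0.6665, -0.1882, 0.086]
tool_rot: [[0.087, 0.996, 0.002], [0.996, -0.087, -0.001], [-0.001, 0.002, -1.0]]
ft_force: [-0.0, 0.2, -0.3]
grip_width: 0.0089
gripper_force: 58.8
```

jog_arm([
  [0,0,0],
  [0,0,0],
  [0,0,0],
  [0,0,0],
  [0,0,0],
], hand=[0.0,0.0,0.0,0.0,0.0], yaw=[0,0,0,0,0])

```text
time_s: 69.88
position: [0.666, -0.188, 0.0851]
tool_rot: [[0.087, 0.996, 0.0], [0.996, -0.087, -0.0], [-0.0, 0.0, -1.0]]
ft_force: [-0.7, 0.2, -0.9]
grip_width: 0.0089
gripper_force: 58.8
```

jog_arm([
  [0,0,-0.003],
  [0,0,-0.004],
  [0,0,-0.004],
  [0,0,0],
  [0,0,0],
], hand=[0.0,0.0,0.0,0.0,0.0], yaw=[0,0,0,0,0])

```text
time_s: 70.5
position: [0.666, -0.1879, 0.074]
tool_rot: [[0.087, 0.996, -0.0], [0.996, -0.087, 0.0], [0.0, -0.0, -1.0]]
ft_force: [-0.4, 0.6, -0.3]
grip_width: 0.0092
gripper_force: 58.8
```

jog_arm([
  [0,0,-0.004],
  [0,0,-0.002],
  [0,0,-0.001],
  [0,0,0],
  [0,0,0],
], hand=[0.0,0.0,0.0,0.0,0.0], yaw=[0,0,0,0,0])

```text
time_s: 71.12
position: [0.666, -0.1879, 0.0677]
tool_rot: [[0.087, 0.996, 0.0], [0.996, -0.087, -0.0], [-0.0, 0.0, -1.0]]
ft_force: [-2.3, 0.8, 3.9]
grip_width: 0.0092
gripper_force: 59.7
```

Seated (3.9 N at exactly the predicted 0.0677). Releasing and rising, then a final check.

jog_arm([
  [0,0,-0.0005],
  [0,0,0.0005],
  [0,0,0],
  [0,0,0],
  [0,0,0],
], hand=[0.0,0.0,0.03,0.05,0.05], yaw=[0,0,0,0,0])

```text
time_s: 71.75
position: [0.666, -0.188, 0.0668]
tool_rot: [[0.087, 0.996, -0.0], [0.996, -0.087, 0.0], [0.0, -0.0, -1.0]]
ft_force: [0.1, -0.2, -0.2]
grip_width: 0.0499
gripper_force: 0.0
```

jog_arm([
  [0,0,0.02],
  [0,0,0.04],
  [0,0,0.06],
  [0,0,0],
  [0,0,0],
], hand=[0.05,0.05,0.05,0.05,0.05], yaw=[0,0,0,0,0])

```text
time_s: 72.38
position: [0.6657, -0.1878, 0.1863]
tool_rot: [[0.087, 0.996, -0.001], [0.996, -0.087, 0.0], [0.0, -0.001, -1.0]]
ft_force: [0.1, -0.5, -0.3]
grip_width: 0.0496
gripper_force: 0.0
```

Run:
```python
from h import *
c,t=shot('top'); cs,sd=shot('side'); cw,w=shot('wrist'); print(env.observe()['position'],env.observe()['ft_force'])
for n,I in(('t',t),('s',sd),('w',w)): cv2.imwrite(f'pics/fin_{n}.png',I)
def masks(I):
    hsv=cv2.cvtColor(I,cv2.COLOR_BGR2HSV);H,S,V=[hsv[:,:,i].astype(int) for i in range(3)]
    return dict(yel=(H>20)&(H<33)&(S>110)&(V>50),blue=(H>100)&(H<128)&(S>100)&(V>40),red=((H<6)|(H>172))&(S>110)&(V>40),white=(V>120)&(S<22))
for nm,I,c_,box in(('side',sd,cs,(195,310,120,210)),('top',t,c,(185,245,180,290)),('key side',sd,cs,(370,400,240,290))):
    for k,m in masks(I).items():
        if k=='white' and nm!='top': continue
        q=np.zeros(m.shape,np.uint8); a,b,d,e=box; q[d:e,a:b]=m[d:e,a:b]
        n,l,st,ce=cv2.connectedComponentsWithStats(q)
        for i in range(1,n):
            if 8<st[i,4]<600: print(nm,k,st[i].tolist(),ce[i].round(1),onz(c_,*ce[i],.083).round(3)[:2])
r=[(.471-.0445,.2575),(.5135,.2575),(.5575,.2585)]
print('expected caps side',proj(cs,[(x,y,.083) for x,y in r]).round(0).tolist(),'top',proj(c,[(x,y,.083) for x,y in r]).round(0).tolist())
```

```text
[ 0.66557763 -0.18780301  0.1852635 ] [ 0.06269434 -0.61745146  0.04109629]
side yel [239, 162, 9, 4, 18] [242.9 163.2] [0.457 0.222]
side yel [243, 171, 9, 4, 22] [247.1 172.3] [0.458 0.182]
side blue [259, 167, 9, 4, 22] [262.9 168.3] [0.499 0.184]
side blue [309, 178, 1, 9, 9] [309. 182.] [0.59  0.092]
side red [275, 163, 8, 4, 20] [278.5 164.5] [0.541 0.185]
top yel [200, 241, 5, 11, 48] [202.1 246.1] [0.471 0.266]
top yel [219, 241, 4, 10, 39] [220.5 245.4] [0.472 0.225]
top blue [200, 221, 8, 12, 62] [203.  226.3] [0.514 0.264]
top blue [218, 222, 4, 10, 36] [219.7 226.2] [0.514 0.227]
top red [199, 201, 7, 13, 62] [201.7 206.5] [0.557 0.267]
top red [217, 202, 5, 11, 38] [219.1 207. ] [0.556 0.228]
top white [185, 226, 5, 27, 118] [186.8 239.9] [0.485 0.3  ]
top white [220, 260, 4, 10, 33] [221.6 264.5] [0.431 0.224]
top white [200, 262, 10, 9, 52] [204.7 266. ] [0.428 0.261]
key side red [382, 251, 11, 22, 157] [386.9 262.7] [ 0.651 -0.208]
expected caps side [[228.0, 158.0], [260.0, 151.0], [276.0, 147.0]] top [[206.0, 267.0], [206.0, 227.0], [205.0, 206.0]]
```

Run:
```python
import cv2
I=cv2.imread('pics/fin_s.png');o=cv2.imread('pics/side0.png')
for n,u,v in(('white',228,158),('blue',260,151),('red',276,147)):
    print(n)
    for y in range(v-6,v+18,3): print(y,[I[y,x].tolist() for x in range(u-4,u+9,4)])
```

```text
white
152 [[74, 77, 79], [75, 77, 78], [72, 73, 76], [118, 122, 124]]
155 [[69, 70, 72], [113, 112, 112], [136, 140, 143], [136, 139, 142]]
158 [[104, 105, 108], [134, 136, 136], [91, 90, 92], [134, 138, 142]]
161 [[102, 103, 104], [98, 94, 96], [67, 64, 65], [139, 142, 145]]
164 [[110, 113, 116], [97, 93, 95], [75, 73, 73], [71, 70, 71]]
167 [[125, 129, 129], [154, 166, 167], [129, 141, 142], [55, 54, 52]]
170 [[49, 48, 45], [117, 122, 123], [81, 79, 80], [54, 54, 52]]
173 [[48, 48, 44], [96, 94, 94], [86, 82, 83], [54, 53, 51]]
blue
145 [[74, 75, 77], [72, 74, 77], [72, 74, 77], [71, 74, 75]]
148 [[69, 71, 74], [49, 51, 50], [62, 61, 61], [75, 77, 78]]
151 [[62, 63, 64], [47, 42, 42], [46, 44, 44], [73, 74, 75]]
154 [[60, 60, 63], [46, 45, 45], [40, 38, 38], [76, 78, 79]]
157 [[64, 67, 68], [96, 91, 93], [64, 63, 65], [23, 22, 18]]
160 [[101, 50, 19], [156, 169, 170], [129, 141, 142], [44, 43, 42]]
163 [[51, 51, 50], [100, 97, 98], [75, 71, 73], [57, 54, 52]]
166 [[49, 48, 47], [98, 95, 97], [59, 60, 59], [50, 51, 50]]
red
141 [[73, 74, 77], [74, 76, 78], [72, 74, 75], [73, 75, 77]]
144 [[63, 64, 71], [37, 37, 64], [71, 73, 74], [71, 73, 75]]
147 [[52, 51, 51], [31, 30, 58], [64, 67, 68], [73, 74, 75]]
150 [[50, 50, 50], [52, 49, 50], [68, 68, 70], [72, 74, 75]]
153 [[59, 62, 62], [49, 46, 47], [42, 43, 43], [75, 76, 78]]
156 [[64, 69, 79], [84, 92, 93], [49, 54, 54], [63, 64, 68]]
159 [[39, 37, 36], [54, 52, 53], [35, 33, 33], [25, 24, 23]]
162 [[47, 47, 45], [50, 47, 46], [31, 30, 27], [26, 25, 23]]
```

All three vials stand in their wells, with label bands 9 px below the expected cap in each. The key is back in the stand and the switch is off. Handing in.

```bash
python3 -c "
from rig import env
print(env.close_job())"
```

```text
the job is handed in; nothing more can be done
None
```

The white, blue and red vials (no yellow was there) were mixed in that order and loaded in the tray wells of their own colours, the switch is off, the key is back in its stand, and the job is handed in; the tray was knocked about 2 cm after the red vial was loaded, and the vials stayed upright in it.

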